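Weigh the packed tins on the bench balance

TASK

Some of the look-alike tins in the kraft tray are packed and some are empty: lift them to feel which is which, stand every packed one side by side on the balance's rectangular pan, and leave the empty ones standing in the tray. Then load weights from the wooden stand onto the round pan until the beam is level, and leave it standing there to be read, with the weights you do not need upright on their stand. Do not knock the mug or the tape measure about.

Things in the scene. Friction and masses are not known exactly. Their poses are not given: they have to be found in the camera images.
- beam (a joint): beam angle of the balance, rad: 0 = level; positive = goods pan up, weight pan down (too much weight); negative = goods pan down (too little). Stops at -0.12 and +0.12; about 0.1 rad for 50 g of difference; at rest in about 1 s. A pointer on the beam moves before a white plate with a long centre mark
- goods_pan: the goods pan: rectangular steel tray at the left (+y) end of the balance, inside 214 (its x) by 98 mm (its y), rim 8 mm over the floor. It stays horizontal; its floor is 106 mm above the bench when level, 15 mm higher or lower at the stops. Axes: y from the weight pan towards the goods pan, z up. Origin on its hinge, 36 mm below the centre of the floor
- weight_pan: the weight pan: a round steel dish, inside diameter 154 mm, rim 8 mm, at the right (-y) end of the balance, 250 mm from the goods pan; otherwise as the goods pan (origin 36 mm below the centre of its floor). Between the two stand the pillar and a white index plate up to 167 mm above the bench
- tray: shallow kraft tray, 321 (its x) x 340 (its y) x 64 mm, walls 4 mm, floor 4 mm thick; origin at the centre of its underside; fixed to the bench. The tins stand in it, and at its +y side, fixed, a white label roll (72 mm across, 55 mm high, centre at 105, 110 mm in its x, y) and a small carton (77x102x63 mm, centre at -35, 105 mm)
- weight_stand: low wooden stand of the weights, 250 (its x) x 60 (its y) x 16 mm, fixed; origin at the centre of its underside; the weights stand on its top in a row along its x, smallest first, at x = -91, -51, -7, 39 and 91 mm. A tall drawer unit stands some way to its right (-y)
- mug: white spotted mug with a handle, 82 mm across and 91 mm high, near the robot; origin at the centre of its underside; a bystander
- tape_measure: yellow tape measure, 64x75x37 mm, near the robot; origin at the centre of its underside; a bystander
- tin_1: round aluminium screw-lid tin with a white paper band, 60 mm across, 46 mm high; origin at the centre of its underside, z up its axis. All tins look alike: an empty one weighs 25 to 40 g, a packed one 200 to 350 g (a multiple of 50 g, to 1 %). Five or six tins are there (the others None), 2 or 3 of them packed
- tin_2: round aluminium screw-lid tin with a white paper band, 60 mm across, 46 mm high; origin at the centre of its underside, z up its axis. All tins look alike: an empty one weighs 25 to 40 g, a packed one 200 to 350 g (a multiple of 50 g, to 1 %). Five or six tins are there (the others None), 2 or 3 of them packed
- tin_3: round aluminium screw-lid tin with a white paper band, 60 mm across, 46 mm high; origin at the centre of its underside, z up its axis. All tins look alike: an empty one weighs 25 to 40 g, a packed one 200 to 350 g (a multiple of 50 g, to 1 %). Five or six tins are there (the others None), 2 or 3 of them packed
- tin_4: round aluminium screw-lid tin with a white paper band, 60 mm across, 46 mm high; origin at the centre of its underside, z up its axis. All tins look alike: an empty one weighs 25 to 40 g, a packed one 200 to 350 g (a multiple of 50 g, to 1 %). Five or six tins are there (the others None), 2 or 3 of them packed
- tin_5: round aluminium screw-lid tin with a white paper band, 60 mm across, 46 mm high; origin at the centre of its underside, z up its axis. All tins look alike: an empty one weighs 25 to 40 g, a packed one 200 to 350 g (a multiple of 50 g, to 1 %). Five or six tins are there (the others None), 2 or 3 of them packed
- tin_6: round aluminium screw-lid tin with a white paper band, 60 mm across, 46 mm high; origin at the centre of its underside, z up its axis. All tins look alike: an empty one weighs 25 to 40 g, a packed one 200 to 350 g (a multiple of 50 g, to 1 %). Five or six tins are there (the others None), 2 or 3 of them packed
- tin_7: round aluminium screw-lid tin with a white paper band, 60 mm across, 46 mm high; origin at the centre of its underside, z up its axis. All tins look alike: an empty one weighs 25 to 40 g, a packed one 200 to 350 g (a multiple of 50 g, to 1 %). Five or six tins are there (the others None), 2 or 3 of them packed
- tin_8: round aluminium screw-lid tin with a white paper band, 60 mm across, 46 mm high; origin at the centre of its underside, z up its axis. All tins look alike: an empty one weighs 25 to 40 g, a packed one 200 to 350 g (a multiple of 50 g, to 1 %). Five or six tins are there (the others None), 2 or 3 of them packed
- weight_50: 50 g steel weight: upright cylinder 20 mm across and 22 mm high, with a knob 12 mm across on top (14 mm more); origin at the centre of its underside
- weight_100: 100 g steel weight: upright cylinder 24 mm across and 27 mm high, with a knob 15 mm across on top (14 mm more); origin at the centre of its underside
- weight_200a: 200 g steel weight: upright cylinder 30 mm across and 34 mm high, with a knob 19 mm across on top (14 mm more); origin at the centre of its underside; one of two alike
- weight_200b: 200 g steel weight: upright cylinder 30 mm across and 34 mm high, with a knob 19 mm across on top (14 mm more); origin at the centre of its underside; one of two alike
- weight_500: 500 g steel weight: upright cylinder 39 mm across and 50 mm high, with a knob 24 mm across on top (14 mm more); origin at the centre of its underside
Not all that is in view belongs to the job. Leave any green or turquoise look-alike of the weight_500 alone.

How it is judged:
By the outcome, as a careful person would: the job done as asked, in the order asked, and still so for the second after the job is handed in, with the robot touching nothing.
Of tin_1, tin_2 only 1 to 1 are there at a start; the rules pass over those that are not, and their reading is None.
Of tin_3, tin_4 only 1 to 1 are there at a start; the rules pass over those that are not, and their reading is None.
Of tin_5, tin_6, tin_7, tin_8 only 3 to 4 are there at a start; the rules pass over those that are not, and their reading is None.
At some moment in a run one of tin_1, tin_2, tin_3, tin_4, tin_5, tin_6, tin_7, tin_8 may be knocked a few centimetres aside while the robot is not near it.
It also fails if it takes over 210 s, if anything falls off the work surface, if the arm or the gripper's body presses on something with over 40 N, if the wrist force passes 120 N, or if a joint passes its speed limit or range.

ROBOT

A 6-joint arm with a two-finger parallel gripper is mounted at the origin on the work surface; the furniture and walls round the work are solid. World frame = base frame: x ahead of the robot, y to its left, z up, the work surface at z = 0. Lengths are in mm, angles in rad, forces in N, time in s.
With the tool pointing down it reaches from about 350 to 975 mm from the base axis. Payload 4.9 kg.
Tool frame: the origin (TCP) lies between the finger pads; the fingertips stand 8 mm ahead of it and the grasp point (between the pads) lies 11 mm behind it; x points along the fingers, y is the direction in which the jaws open and shut, and the axes are right-handed (so a half turn about x gives the same grasp; the last joint's range is limited). The gripper opens to 85 mm and grips with 20 to 120 N. Pads are 22 mm wide; open, the fingers measure 114 mm over their backs; the gripper's body (76 mm by 85 mm) begins 54 mm behind the grasp point. The pads swing forward as they close: fully open they stand 13 mm farther back than shut.
Start: joints at [1.191, 0.053, 1.613, -0, 1.476, -0.119], TCP at [161.149, 603.848, 239.304] pointing down, gripper open.
Joint ranges: [-3.01, 3.01], [-1.01, 2.22], [0.06, 2.58], [-1.02, 4.17], [0.09, 2.62], [-3.14, 3.14]. Speed limits (rad/s): [2.57, 2.57, 3.14, 3.14, 3.14, 3.14].

INTERFACE

Orientations are given as a rotation vector (axis times angle).
In Python, from plant import env, imaging gives the robot as it stands.
- The arm moves only by the tool drive_tool, never from a script. Its argument "deltas" is a list of rows, each a list of 7 numbers: the closure, from -1 (fully open) to 1 (shut), then the shift along the tool's x, y, z in units of 40 mm (1.0 is 40 mm), then the turn, a rotation vector about the tool's x, y, z in units of 6 degrees (1.0 is 6 degrees). A call has 1 to 20 rows; each row shifts and turns the commanded pose from where the row before left it, along the tool's axes as they then stand; what a row does not reach is not made up. A row lasts 1/10 s, in which the tool goes at most 50 mm and 8.59 degrees, less where a joint would pass 70% of its speed; a pose out of reach is approached as far as the arm can. A call is refused whole if a number of a shift passes 1 or a number of a turn 1, either way. A call with a gripper value outside its range is refused whole. The fingers move at their own pace and stop on an object; "force" is the grip in N (left out, the last holds). Time passes only in rows, so rows that do not move let the fingers close. It gives the time, the measured TCP pose, the force and the opening at its end, in the units of the state.
- env.sense(): the state, without advancing time (a new reading comes with each control period).
- imaging.capture(name): name is "scene" or "top" or "wrist"; returns a dict with "frame" (400x640x3 uint8, red, green, blue), "mtx" (3x3 intrinsics, pixels), "D" ([k1, k2, p1, p2, k3] as OpenCV has them; the pictures are not rectified), "view" (4x4, takes a point from world to camera coordinates). Camera axes: x right, y down, z forward; pixel columns grow to the right and rows downward; lengths in mm; the calibration is good to about 2 mm. A picture is of the moment at which its call begins. There is no depth.
- env.finish_job(): hands the job in, once; it reports no verdict.
The state is a dict: "time": time; "joints": joint angles; "joint_vel": joint speeds; "joint_torque": joint torques, N m; "ee_pos": TCP position; "orientation": TCP orientation; "contact_force": force on the tool from outside, world axes, zero at the start; "moment": the same for the moment, N m; "opening": finger opening in mm.
Only numpy, scipy, OpenCV 4.12 (cv2) and the standard library are available. Lean on these libraries where they do the work, as an engineer would, in place of code of your own. Each camera call takes 0.05 s, during which the arm holds its last target.

## Working session

There is one attempt and no reset: what is moved stays moved. The work goes in short steps, Python scripts to look and compute and a tool call to move; the robot and the scene stay as the last step left them, time stands still between calls to the robot, and variables do not carry over. Pictures are saved under pics/ and viewed, and the job is handed in when it is done.

Besides the shell and the picture viewer there is one more tool, called after "Emit:" as name([rows], argument=value, ...), one row to a line, values as JSON. drive_tool: Moves the arm, as the interface text tells. Its arguments: {"type":"object","properties":{"deltas":{"type":"array"},"force":{"type":"number"}},"required":["deltas"]}

```bash
ls; mkdir -p pics
python3 - <<'E'
from plant import env, imaging
import cv2
print(env.sense())
for n in ["scene","top","wrist"]:
    c=imaging.capture(n); cv2.imwrite(f"pics/{n}0.png",c["frame"][:,:,::-1]); print(n,c["mtx"].tolist(),c["D"],c["view"].tolist())
E
```

```text
pics
{'time': 0.0, 'joints': array([ 1.19099776e+00,  5.33482657e-02,  1.61428115e+00,  1.77949805e-05,
        1.47601145e+00, -1.19003296e-01]), 'joint_vel': array([ 0.00195164,  0.00055754,  0.0017535 , -0.00046431,  0.00112383,
       -0.00108824]), 'joint_torque': array([-2.67713011e-03, -3.93682516e+01, -3.70166159e+01, -2.18009386e-04,
        7.25971826e-03, -2.27988789e-05]), 'ee_pos': array([160.9271018 , 603.30183459, 238.07600863]), 'orientation': array([ 0.20318002,  1.56160638, -0.2062984 ]), 'contact_force': array([-0.89490097,  0.75485616, -0.55053882]), 'moment': array([-0.01021571,  0.01525724,  0.00187502]), 'opening': 85.61509434458891}
scene [[456.8087678043045, 0.0, 325.6892927271526], [0.0, 456.8087678043045, 204.60544561864316], [0.0, 0.0, 1.0]] [0.02030205 0.         0.         0.         0.        ] [[0.799081332518147, -0.6011609648002697, -0.008632405309766953, -365.17872697067054], [-0.46644668906230535, -0.6108281078799314, -0.6397784842323445, 257.39586071836897], [0.3793369350377526, 0.5152616005722066, -0.7685108800088207, 1176.0394208756895], [0.0, 0
[... 224 characters left out ...]
238033056, 0.008424537553364978, -16.753178981262675], [-0.997896563531167, -0.024592913996156172, -0.05998030571666702, 432.33482881492836], [0.06016789550602626, -0.006959472482078199, -0.9981640096162288, 1618.566691609575], [0.0, 0.0, 0.0, 1.0]]
wrist [[307.65413214282984, 0.0, 320.83818769249604], [0.0, 307.65413214282984, 199.8874305021508], [0.0, 0.0, 1.0]] [-0.0197478  0.         0.         0.         0.       ] [[0.2572699636640215, 0.9663380616937236, -0.00170772314259351, -624.3438907235526], [0.9223710891123234, -0.24503678765901693, 0.29864451554230415, -40.53714289185015], [0.28817310729153905, -0.07840741811696417, -0.9543628958725144, 380.0630411287314], [0.0, 0.0, 0.0, 1.0]]
```

View pics/scene0.png

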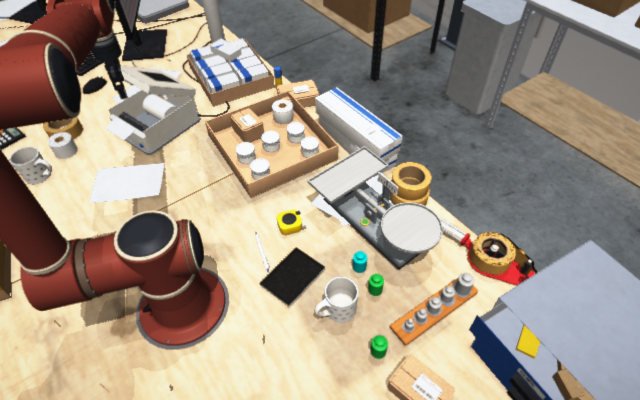

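View pics/top0.png

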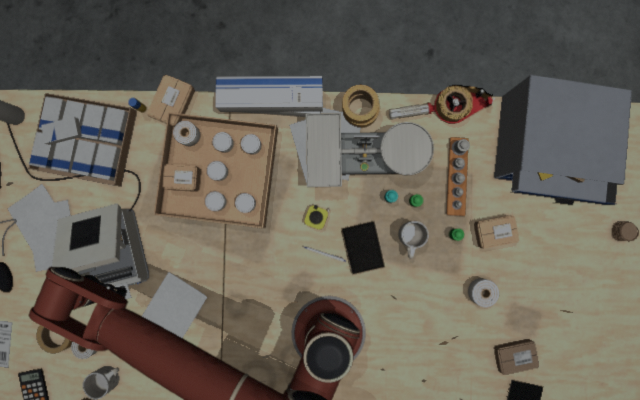

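View pics/wrist0.png

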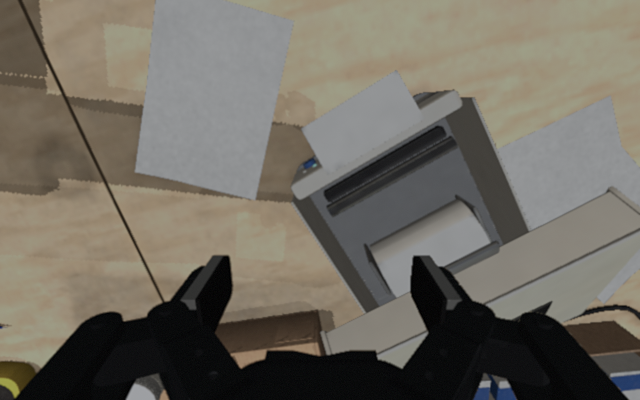

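The scene shows five tins in the tray (top view near (222,142), (250,143), (217,171), (215,202), (245,203)), the balance at (322,150)/(405,150), and the stand at x≈457. Next I'll enlarge the views.

```bash
cat > h.py <<'E'
from plant import env, imaging
import cv2, numpy as np
from scipy.spatial.transform import Rotation as R
def cap(n,save=None,crop=None,sc=3):
    c=imaging.capture(n)
    if save:
        f=c["frame"][:,:,::-1]
        if crop: x0,y0,x1,y1=crop; f=cv2.resize(f[y0:y1,x0:x1],None,fx=sc,fy=sc,interpolation=cv2.INTER_CUBIC)
        cv2.imwrite(f"pics/{save}.png",f)
    return c
def w(c,px,z):
    p=cv2.undistortPoints(np.array([[px]],float),c["mtx"],c["D"])[0,0]
    V=c["view"]; Rm=V[:3,:3]; o=-Rm.T@V[:3,3]; d=Rm.T@np.array([p[0],p[1],1])
    return o+d*(z-o[2])/d[2]
def proj(c,P):
    V=c["view"]; return cv2.projectPoints(np.array([P],float).reshape(-1,3),cv2.Rodrigues(V[:3,:3])[0],V[:3,3],c["mtx"],c["D"])[0].reshape(-1,2)
E
python3 - <<'E'
from h import *
c=cap("top","t1",(150,100,290,230),5); cap("top","t2",(295,80,475,230),4)
s=cap("scene","s2",(300,140,500,340),3)
r=cap("scene","s3",(200,80,340,200),5)
E
```

```text
(no output)
```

View pics/t1.png

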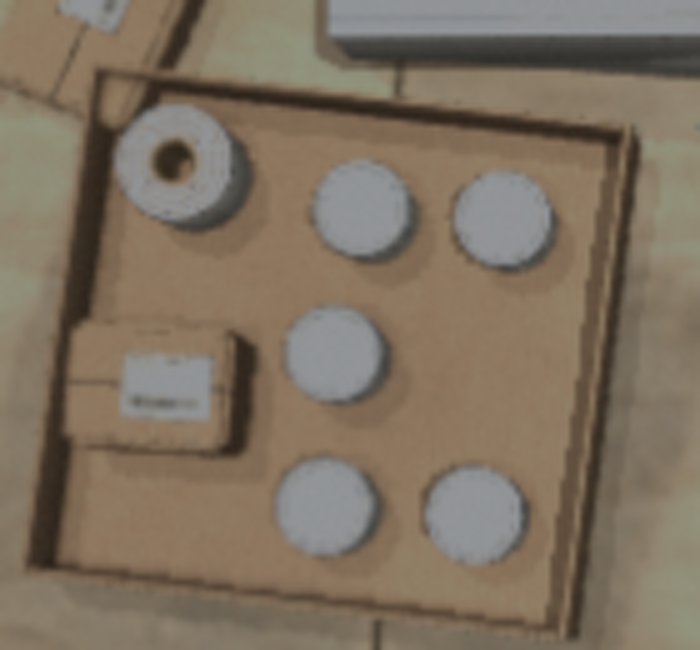

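View pics/t2.png

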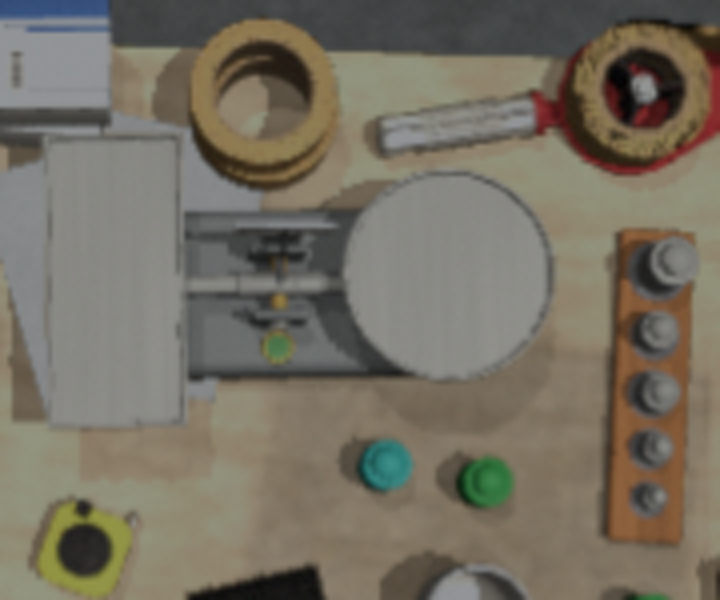

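View pics/s2.png

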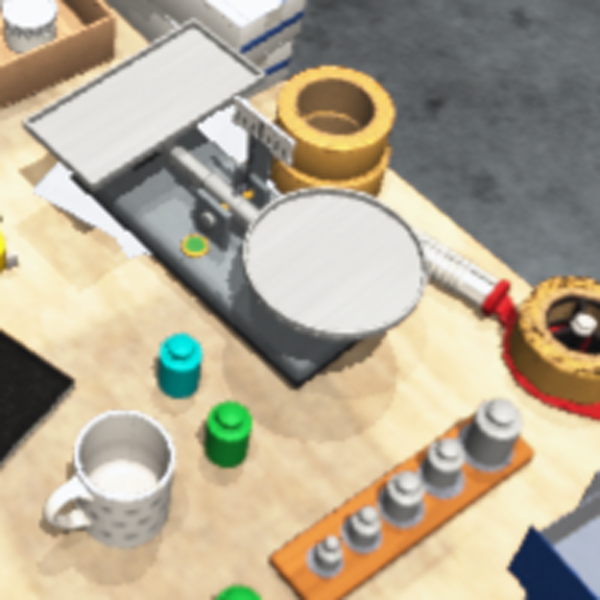

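View pics/s3.png

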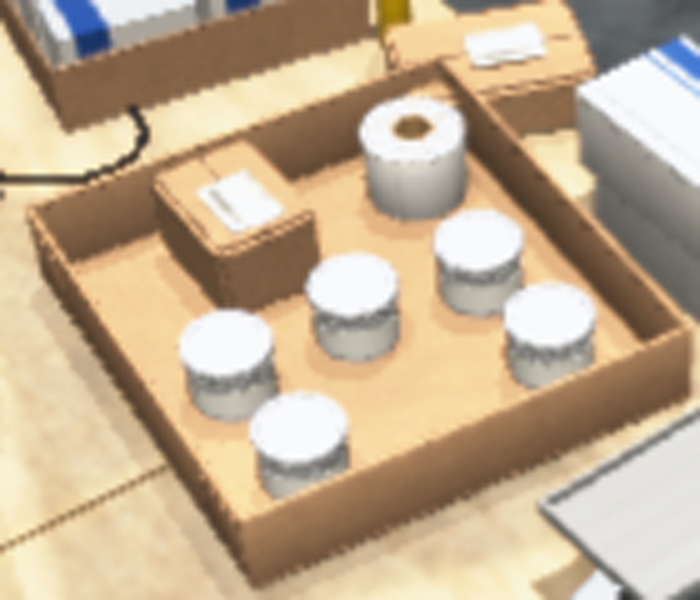

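Run:
```python
from h import *
np.set_printoptions(precision=1,suppress=True)
c=cap("top"); s=cap("scene")
t=lambda o,sc:(lambda u,v:((u+.5)/sc-.5+o[0],(v+.5)/sc-.5+o[1]))
a=t((150,100),5);b=t((295,80),4)
sa=t((200,80),5); sb=t((300,140),3)
print("tray");
for u in [(100,72),(632,127),(573,634),(30,568)]: print(w(c,a(*u),64))
print("tins top");[print(w(c,a(*u),50)) for u in [(361,209),(503,220),(336,354),(327,506),(475,514)]]
print("tins scene");[print(w(s,sa(*u),50)) for u in [(479,240),(549,316),(353,286),(227,344),(299,428)]]
print("pan");[print(w(c,b(*u),114)) for u in [(47,136),(181,136),(187,425),(52,425),(448,275)]]
print("pan sc");[print(w(s,sb(*u),114)) for u in [(192,22),(263,72),(96,185),(26,124),(336,262)]]
print("weights");[print(w(c,b(u,v),z)) for u,v,z in [(673,262,80),(659,332,64),(658,392,64),(655,446,57),(650,497,52)]]
print("w scene");[print(w(s,sb(u,v),z)) for u,v,z in [(497,408,80),(448,447,64),(405,482,64),(366,515,57),(328,546,52)]]
print("stand");[print(w(c,b(*u),16)) for u in [(618,230),(694,233),(682,545),(608,540)]]
print("mug, green, teal");[print(w(c,b(u,v),z)) for u,v,z in [(480,610,91),(487,480,60),(386,462,60)]]
print(w(c,(457,234),50))
print(R.from_rotvec(env.sense()["orientation"]).as_matrix())
```

```text
tray
[669.2 508.4  64. ]
[641.5 176.   64. ]
[329.1 202.1  64. ]
[360.6 537.7  64. ]
tins top
[589.  344.5  50. ]
[584.1 255.7  50. ]
[498.1 356.4  50. ]
[403.9 358.4  50. ]
[401.3 266.6  50. ]
tins scene
[588.6 343.7  50. ]
[582.3 254.1  50. ]
[496.4 356.5  50. ]
[401.9 359.   50. ]
[398.7 265.8  50. ]
pan
[668.4  81.  114. ]
[670.9 -19.  114. ]
[454.5 -28.5 114. ]
[452.1  71.2 114. ]
[ 571.5 -220.4  114. ]
pan sc
[662.8  80.9 114. ]
[672.1 -15.4 114. ]
[455.3 -31.1 114. ]
[448.6  68.9 114. ]
[ 567.3 -226.4  114. ]
weights
[ 591.7 -398.5   80. ]
[ 539.5 -392.    64. ]
[ 493.  -391.5   64. ]
[ 451.9 -391.3   57. ]
[ 412.6 -389.    52. ]
w scene
[ 589.1 -399.8   80. ]
[ 539.4 -396.4   64. ]
[ 488.4 -397.7   64. ]
[ 446.2 -397.7   57. ]
[ 405.8 -397.4   52. ]
stand
[ 626.7 -370.5   16. ]
[ 626.1 -431.9   16. ]
[ 377.1 -424.    16. ]
[ 379.7 -364.8   16. ]
mug, green, teal
[ 322.9 -251.7   91. ]
[ 422.3 -260.7   60. ]
[ 434.2 -182.8   60. ]
[ 319.7 -390.2   50. ]
[[-0.   0.3  1. ]
 [-0.   1.  -0.3]
 [-1.  -0.  -0. ]]
```

```bash
cat >> h.py <<'E'
def pose(s=None):
    s=s or env.sense(); M=R.from_rotvec(s["orientation"]).as_matrix(); return s["ee_pos"],M
def yaw(M): return np.degrees(np.arctan2(-M[0,1],M[1,1]))
def plan(start,segs,g=-1):
    """start=(pos,yawdeg); segs=[(pos,yaw,n,g)] -> rows"""
    p,y=np.array(start[0],float),start[1]; out=[]
    for P,Y,n,g in segs:
        P=np.array(P,float); p0=p.copy(); y0=y
        for i in range(1,n+1):
            t=p0+(P-p0)*i/n; ty=y0+(Y-y0)*i/n
            a=np.radians(y); d=t-p
            ty_=np.array([-np.sin(a),np.cos(a),0]); tz=np.array([np.cos(a),np.sin(a),0])
            r=[g]+[round(float(v),2) for v in (-d[2]/40,d@ty_/40,d@tz/40,-(ty-y)/6,0,0)]
            r=[0 if v==0 else v for v in r]
            p=p+np.array([0,0,-1])*r[1]*40+ty_*r[2]*40+tz*r[3]*40; y=y-r[4]*6
            out.append(r)
    print(",".join(str(r).replace(" ","") for r in out)); print(len(out),"rows; end",p.round(1),round(y,1))
def here(): p,M=pose(); return p,yaw(M)
def st():
    s=env.sense();p,M=pose(s); print("t %.1f"%s["time"],p.round(1),"yaw %.1f"%yaw(M),"tilt",M[:2,0].round(3),"F",s["contact_force"].round(2),"op %.1f"%s["opening"])
def feel(n=10):
    f=[]
    for _ in range(n): imaging.capture("wrist"); f.append(env.sense()["contact_force"])
    f=np.array(f); print("F mean",f.mean(0).round(2),"sd",f.std(0).round(2))
E
python3 - <<'E'
from h import *
st(); plan(here(),[((404,359,150),30,9,-1)]); feel(5); st()
E
```

```text
t 0.5 [161.1 603.8 239.2] yaw -14.9 tilt [-0. -0.] F [-1.06 -0.29  1.06] op 85.2
[-1,0.25,-0.48,0.83,-0.83,0,0],[-1,0.25,-0.56,0.78,-0.83,0,0],[-1,0.24,-0.61,0.73,-0.84,0,0],[-1,0.25,-0.69,0.67,-0.83,0,0],[-1,0.25,-0.73,0.62,-0.83,0,0],[-1,0.25,-0.79,0.54,-0.83,0,0],[-1,0.24,-0.83,0.48,-0.84,0,0],[-1,0.25,-0.87,0.4,-0.83,0,0],[-1,0.25,-0.9,0.32,-0.83,0,0]
9 rows; end [403.9 359.  150. ] 30.0
F mean [-0.35 -0.12  0.21] sd [0.56 0.3  0.38]
t 0.7 [161.1 603.9 239.3] yaw -14.9 tilt [0. 0.] F [-1.07 -0.6   0.77] op 85.1
```

Emit:
drive_tool([
  [-0.75, 0.25, -0.48, 0.83, -0.83, 0, 0],
  [-0.75, 0.25, -0.56, 0.78, -0.83, 0, 0],
  [-0.75, 0.24, -0.61, 0.73, -0.84, 0, 0],
  [-0.75, 0.25, -0.69, 0.67, -0.83, 0, 0],
  [-0.75, 0.25, -0.73, 0.62, -0.83, 0, 0],
  [-0.75, 0.25, -0.79, 0.54, -0.83, 0, 0],
  [-0.75, 0.24, -0.83, 0.48, -0.84, 0, 0],
  [-0.75, 0.25, -0.87, 0.4, -0.83, 0, 0],
  [-0.75, 0.25, -0.9, 0.32, -0.83, 0, 0],
  [-0.75, 0, 0, 0, 0, 0, 0],
  [-0.75, 0, 0, 0, 0, 0, 0],
], force=25)

```text
time: 1.8
ee_pos: [404.2, 358.6, 149.9]
orientation: [-0.408, 1.533, 0.409]
contact_force: [-0.3, -0.1, -0.5]
opening: 74.8
```

Run:
```python
from h import *
st(); cap("wrist","w1"); feel(10); cap("top","t3",(150,100,290,230),5)
p,y=here(); plan((p,y),[((403.5,359,30),30,4,-.75)])
```

```text
t 1.8 [404.2 358.6 149.9] yaw 29.8 tilt [-0.001  0.   ] F [-0.34 -0.07 -0.49] op 74.8
F mean [ 0.11 -0.01  0.15] sd [0.44 0.27 0.38]
[-0.75,0.75,0,0,0,0,0],[-0.75,0.75,0,0,0,0,0],[-0.75,0.75,0,-0.01,0,0,0],[-0.75,0.75,0,0,0,0,0]
4 rows; end [403.4 359.1  30.2] 30.0
```

View pics/w1.png

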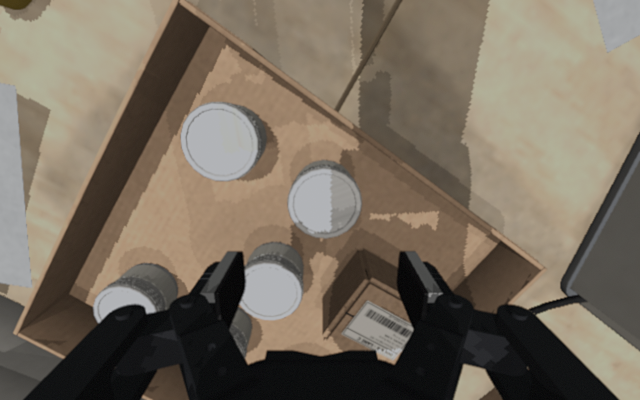

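View pics/t3.png

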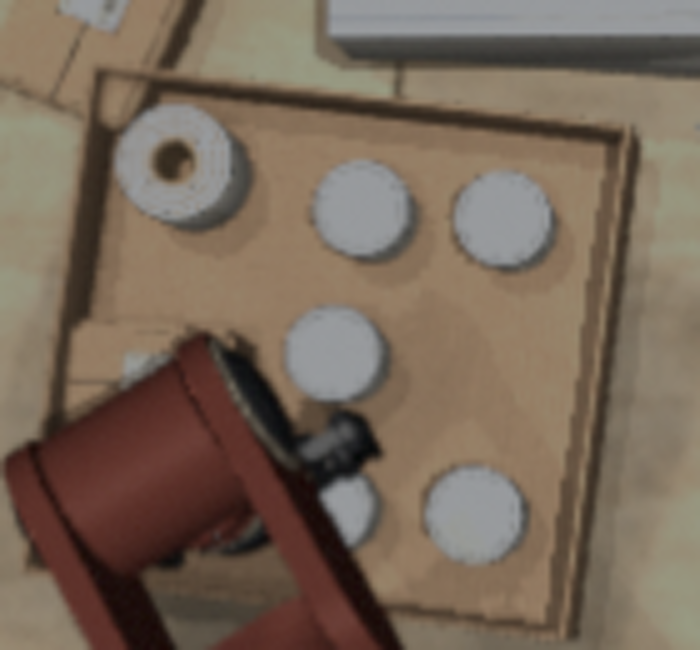

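The wrist view shows D's lid centred at (325,201), with E at (222,141) and C at (271,289). I'll check these against the top estimate.

Run:
```python
from h import *
c=cap("wrist")
for u in [(325,200.5),(221,140),(271,289)]: print(w(c,u,50).round(1))
```

```text
[401.5 361.1  50. ]
[399.5 268.5  50. ]
[496.4 361.2  50. ]
```

Emit:
drive_tool([
  [-0.75, 0.8, 0.05, -0.03, 0, 0, 0],
  [-0.75, 0.8, 0, 0, 0, 0, 0],
  [-0.75, 0.8, 0, 0, 0, 0, 0],
  [-0.75, 0.75, 0, 0, 0, 0, 0],
  [-0.75, 0, 0, 0, 0, 0, 0],
  [0.3, 0, 0, 0, 0, 0, 0],
  [0.3, 0, 0, 0, 0, 0, 0],
  [0.3, 0, 0, 0, 0, 0, 0],
  [0.3, 0, 0, 0, 0, 0, 0],
  [0.3, -0.5, 0, 0, 0, 0, 0],
  [0.3, -0.7, 0, 0, 0, 0, 0],
  [0.3, -0.3, 0, 0, 0, 0, 0],
  [0.3, 0, 0, 0, 0, 0, 0],
], force=25)

```text
time: 3.75
ee_pos: [403.6, 361.4, 87.1]
orientation: [-0.408, 1.526, 0.412]
contact_force: [0.1, -0.2, 0.0]
opening: 59.0
```

Run:
```python
from h import *
st(); cap("wrist","w2"); feel(12)
```

```text
t 3.8 [403.6 361.4  87.1] yaw 30.0 tilt [0.005 0.003] F [ 0.13 -0.23  0.03] op 59.0
F mean [-0.49 -0.29 -0.23] sd [0.41 0.57 0.47]
```

View pics/w2.png

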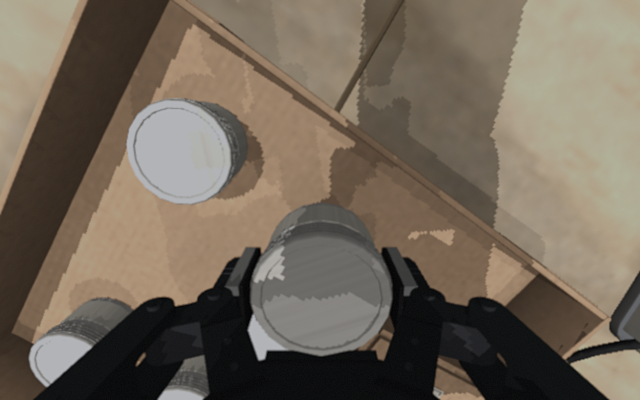

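D was held at 59.0 mm and the force barely changed (-0.4 N), so it is empty. I'll set it back and go to E.

Emit:
drive_tool([
  [0.3, 0.5, 0, 0, 0, 0, 0],
  [0.3, 0.6, 0, 0, 0, 0, 0],
  [0.3, 0.4, 0, 0, 0, 0, 0],
  [0.3, 0, 0, 0, 0, 0, 0],
  [-0.75, 0, 0, 0, 0, 0, 0],
  [-0.75, 0, 0, 0, 0, 0, 0],
  [-0.75, 0, 0, 0, 0, 0, 0],
  [-0.75, -0.6, 0, 0, 0, 0, 0],
  [-0.75, -0.9, 0, 0, 0, 0, 0],
  [-0.75, 0, -0.67, -0.41, 0, 0, 0],
  [-0.75, 0, -0.67, -0.41, 0, 0, 0],
  [-0.75, 0, -0.66, -0.41, 0, 0, 0],
  [-0.75, 0, 0, 0, 0, 0, 0],
])

```text
time: 5.7
ee_pos: [399.0, 264.0, 84.2]
orientation: [-0.409, 1.532, 0.408]
contact_force: [-1.1, 0.6, -0.8]
opening: 75.0
```

Run:
```python
from h import *
st(); cap("wrist","w3");cap("scene","s4",(200,80,340,200),5)
```

```text
t 5.7 [399.  264.   84.2] yaw 29.8 tilt [ 0.    -0.001] F [-1.07  0.59 -0.78] op 75.0
```

View pics/w3.png

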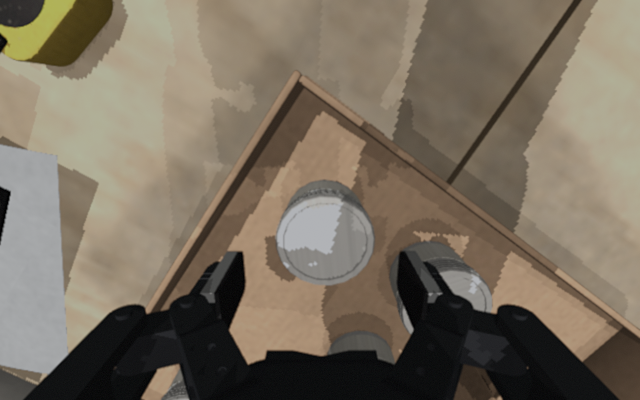

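View pics/s4.png

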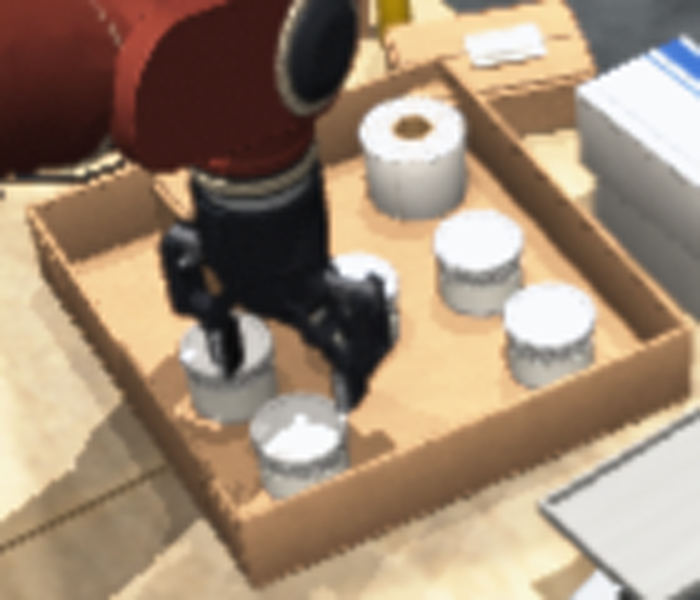

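D is upright again, and E's lid is at (325,240) between the fingers (mid-line 321).

Emit:
drive_tool([
  [-0.75, 0.5, 0.05, 0.09, 0, 0, 0],
  [-0.75, 0.6, 0, 0, 0, 0, 0],
  [-0.75, 0.35, 0, 0, 0, 0, 0],
  [-0.75, 0, 0, 0, 0, 0, 0],
  [0.3, 0, 0, 0, 0, 0, 0],
  [0.3, 0, 0, 0, 0, 0, 0],
  [0.3, 0, 0, 0, 0, 0, 0],
  [0.3, 0, 0, 0, 0, 0, 0],
  [0.3, -0.5, 0, 0, 0, 0, 0],
  [0.3, -0.7, 0, 0, 0, 0, 0],
  [0.3, -0.3, 0, 0, 0, 0, 0],
  [0.3, 0, 0, 0, 0, 0, 0],
])

```text
time: 7.0
ee_pos: [403.1, 270.6, 88.6]
orientation: [-0.409, 1.526, 0.411]
contact_force: [-0.4, -0.3, -0.2]
opening: 59.5
```

Run:
```python
from h import *
st(); feel(12)
```

```text
t 7.0 [403.1 270.6  88.6] yaw 30.0 tilt [0.005 0.002] F [-0.39 -0.27 -0.17] op 59.5
F mean [-0.03 -0.03 -0.34] sd [0.45 0.39 0.34]
```

E is empty too (-0.3 N). I'll put it back and go on to C.

Emit:
drive_tool([
  [0.3, 0.5, 0, 0, 0, 0, 0],
  [0.3, 0.6, 0, 0, 0, 0, 0],
  [0.3, 0.4, 0, 0, 0, 0, 0],
  [0.3, 0, 0, 0, 0, 0, 0],
  [-0.75, 0, 0, 0, 0, 0, 0],
  [-0.75, 0, 0, 0, 0, 0, 0],
  [-0.75, 0, 0, 0, 0, 0, 0],
  [-0.75, -0.6, 0, 0, 0, 0, 0],
  [-0.75, -0.9, 0, 0, 0, 0, 0],
  [-0.75, 0, 0.19, 0.79, 0, 0, 0],
  [-0.75, 0, 0.19, 0.79, 0, 0, 0],
  [-0.75, 0, 0.18, 0.8, 0, 0, 0],
  [-0.75, 0, 0.18, 0.79, 0, 0, 0],
  [-0.75, 0, 0, 0, 0, 0, 0],
])

```text
time: 9.0
ee_pos: [498.9, 360.9, 86.8]
orientation: [-0.41, 1.529, 0.411]
contact_force: [-0.5, -0.5, 0.4]
opening: 74.6
```

Run:
```python
from h import *
st(); cap("wrist","w4");cap("scene","s5",(200,80,340,200),5)
```

```text
t 9.0 [498.9 360.9  86.8] yaw 30.0 tilt [0.002 0.002] F [-0.52 -0.54  0.42] op 74.6
```

View pics/w4.png

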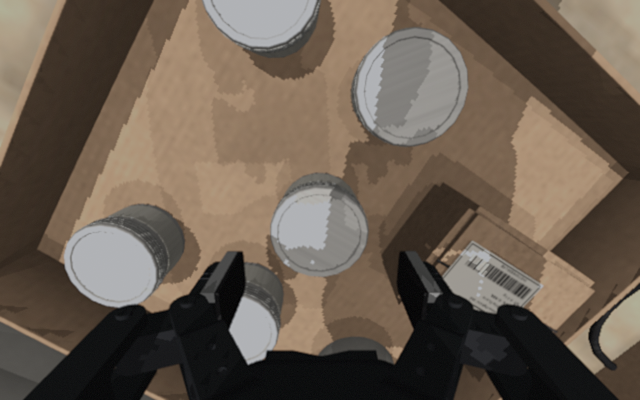

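View pics/s5.png

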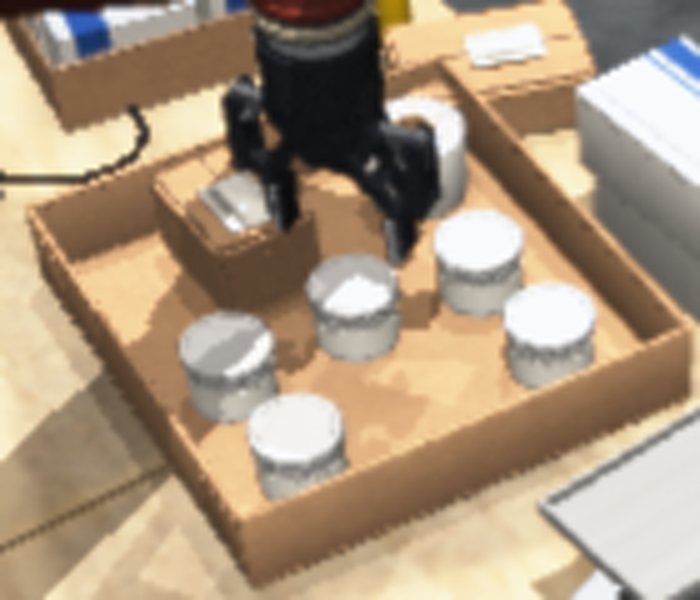

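Run:
```python
from h import *
c=cap("wrist");st()
for u in [(320,229),(411,87)]: print(w(c,u,50).round(1))
a=np.radians(30); d=w(c,(320,229),50)-here()[0]; print(d@[-np.sin(a),np.cos(a),0]/40, d@[np.cos(a),np.sin(a),0]/40)
```

```text
t 9.2 [495.8 358.5  85.9] yaw 30.0 tilt [-0.001 -0.001] F [-0.46 -1.31 -0.67] op 74.9
[494.1 356.4  50. ]
[400.3 357.5  50. ]
-0.025919881502870733 -0.06312481183588284
```

Emit:
drive_tool([
  [-0.75, 0.5, -0.01, -0.01, 0, 0, 0],
  [-0.75, 0.6, 0, 0, 0, 0, 0],
  [-0.75, 0.4, 0, 0, 0, 0, 0],
  [-0.75, 0, 0, 0, 0, 0, 0],
  [0.3, 0, 0, 0, 0, 0, 0],
  [0.3, 0, 0, 0, 0, 0, 0],
  [0.3, 0, 0, 0, 0, 0, 0],
  [0.3, 0, 0, 0, 0, 0, 0],
  [0.3, -0.5, 0, 0, 0, 0, 0],
  [0.3, -0.7, 0, 0, 0, 0, 0],
  [0.3, -0.3, 0, 0, 0, 0, 0],
  [0.3, 0, 0, 0, 0, 0, 0],
])

```text
time: 10.35
ee_pos: [497.9, 359.3, 89.0]
orientation: [-0.409, 1.526, 0.411]
contact_force: [0.7, 0.6, -0.8]
opening: 58.9
```

Run:
```python
from h import *
st(); feel(12)
```

```text
t 10.3 [497.9 359.3  89. ] yaw 30.0 tilt [0.005 0.003] F [ 0.71  0.63 -0.79] op 58.9
F mean [-0.11 -0.16 -1.82] sd [0.55 0.39 0.6 ]
```

C weighs about 2 N, so it is packed. I'll carry it to the near slot of the goods pan.

Run:
```python
from h import *
st(); p,y=here(); plan((p,y),[((p[0],p[1],165),30,2,.3),((494,24,165),2.6,11,.3),((494,24,165),2.6,2,.3)])
```

```text
t 10.9 [496.1 358.3  85.8] yaw 30.0 tilt [-0. -0.] F [-0.77 -0.15 -1.3 ] op 59.2
[0.3,-0.99,0,0,0,0,0],[0.3,-0.99,0,0,0,0,0],[0.3,0,-0.66,-0.38,0.42,0,0],[0.3,0,-0.67,-0.36,0.41,0,0],[0.3,0,-0.68,-0.32,0.42,0,0],[0.3,0,-0.7,-0.3,0.41,0,0],[0.3,0,-0.72,-0.26,0.42,0,0],[0.3,0,-0.72,-0.24,0.41,0,0],[0.3,0,-0.73,-0.2,0.42,0,0],[0.3,0,-0.74,-0.17,0.41,0,0],[0.3,0,-0.75,-0.14,0.42,0,0],[0.3,0,-0.75,-0.1,0.41,0,0],[0.3,0,-0.76,-0.07,0.42,0,0],[0.3,0,0,0,0,0,0],[0.3,0,0,0,0,0,0]
15 rows; end [494.2  23.9 165. ] 2.6
```

Emit:
drive_tool([
  [0.3, -0.99, 0, 0, 0, 0, 0],
  [0.3, -0.99, 0, 0, 0, 0, 0],
  [0.3, 0, -0.66, -0.38, 0.42, 0, 0],
  [0.3, 0, -0.67, -0.36, 0.41, 0, 0],
  [0.3, 0, -0.68, -0.32, 0.42, 0, 0],
  [0.3, 0, -0.7, -0.3, 0.41, 0, 0],
  [0.3, 0, -0.72, -0.26, 0.42, 0, 0],
  [0.3, 0, -0.72, -0.24, 0.41, 0, 0],
  [0.3, 0, -0.73, -0.2, 0.42, 0, 0],
  [0.3, 0, -0.74, -0.17, 0.41, 0, 0],
  [0.3, 0, -0.75, -0.14, 0.42, 0, 0],
  [0.3, 0, -0.75, -0.1, 0.41, 0, 0],
  [0.3, 0, -0.76, -0.07, 0.42, 0, 0],
  [0.3, 0, 0, 0, 0, 0, 0],
  [0.3, 0, 0, 0, 0, 0, 0],
  [0.3, 0, 0, 0, 0, 0, 0],
], force=35)

```text
time: 12.55
ee_pos: [494.2, 24.7, 165.3]
orientation: [-0.036, 1.57, 0.036]
contact_force: [-0.1, -0.1, -1.9]
opening: 58.8
```

Run:
```python
from h import *
st(); feel(10); c=cap("wrist","w5"); cap("scene","s6",(240,120,440,280),4); st()
for z in (114,): print(proj(c,[[494,24,z],[455,-28,z],[452,71,z],[670,-19,z],[668,81,z]]).round())
```

```text
t 12.6 [494.2  24.7 165.3] yaw 2.6 tilt [0. 0.] F [-0.06 -0.12 -1.9 ] op 58.8
F mean [ 0.03 -0.14 -2.12] sd [0.58 0.39 0.62]
t 13.2 [494.3  24.1 165.3] yaw 2.6 tilt [-0.  0.] F [ 0.9   0.05 -1.83] op 59.0
[[321. 224.]
 [239. 161.]
 [400. 163.]
 [259. 418.]
 [379. 421.]]
```

View pics/w5.png

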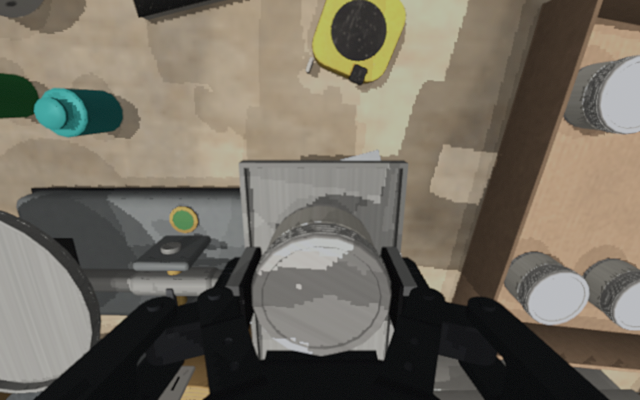

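View pics/s6.png

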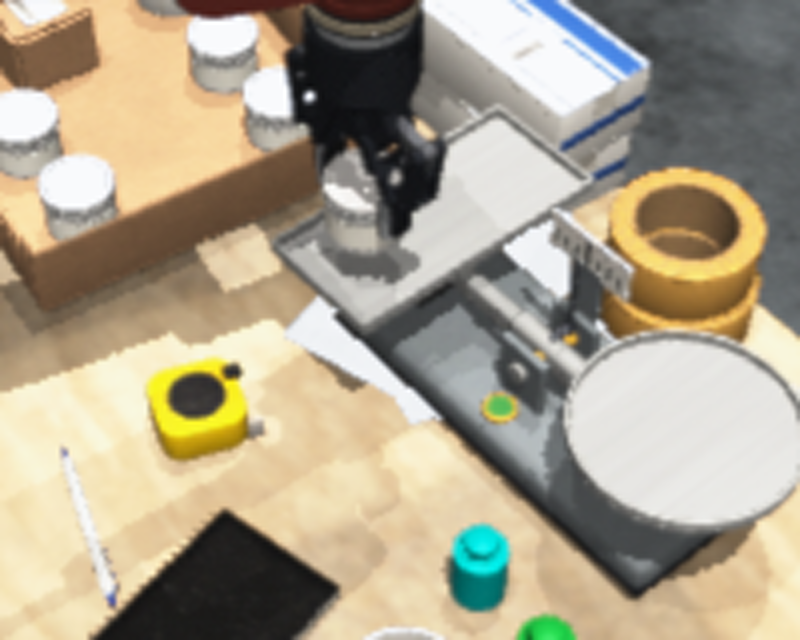

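The pan edges are at columns 242/406, about 2 mm to +y of the estimate. I'll lower the tin with that correction.

Emit:
drive_tool([
  [0.3, 0.3, 0.05, 0, 0, 0, 0],
  [0.3, 0.3, 0, 0, 0, 0, 0],
  [0.3, 0.25, 0, 0, 0, 0, 0],
  [0.3, 0.2, 0, 0, 0, 0, 0],
  [0.3, 0.1, 0, 0, 0, 0, 0],
  [0.3, 0.1, 0, 0, 0, 0, 0],
  [0.3, 0, 0, 0, 0, 0, 0],
])

```text
time: 13.85
ee_pos: [493.9, 26.0, 114.7]
orientation: [-0.035, 1.571, 0.035]
contact_force: [-0.4, -0.1, -1.4]
opening: 58.8
```

Run:
```python
from h import *
st(); feel(6); c=cap("wrist","w6"); cap("scene","s7",(240,120,440,280),4); st()
```

```text
t 13.8 [493.9  26.  114.7] yaw 2.6 tilt [-0.001  0.   ] F [-0.45 -0.08 -1.43] op 58.8
F mean [-0.03 -0.12 -1.22] sd [0.39 0.35 0.46]
t 14.2 [494.5  26.  115.7] yaw 2.6 tilt [ 0.001 -0.   ] F [-0.05  0.25 -1.85] op 58.7
```

View pics/w6.png

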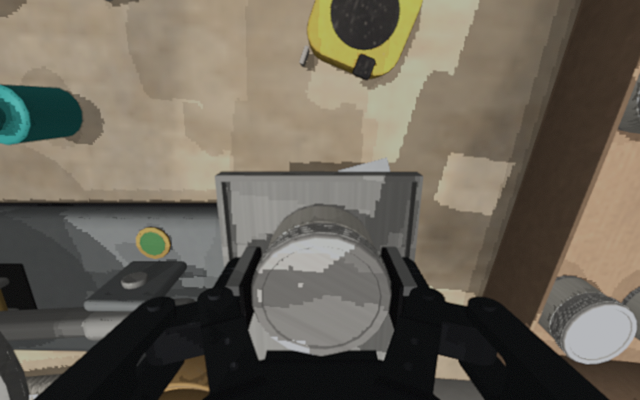

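View pics/s7.png

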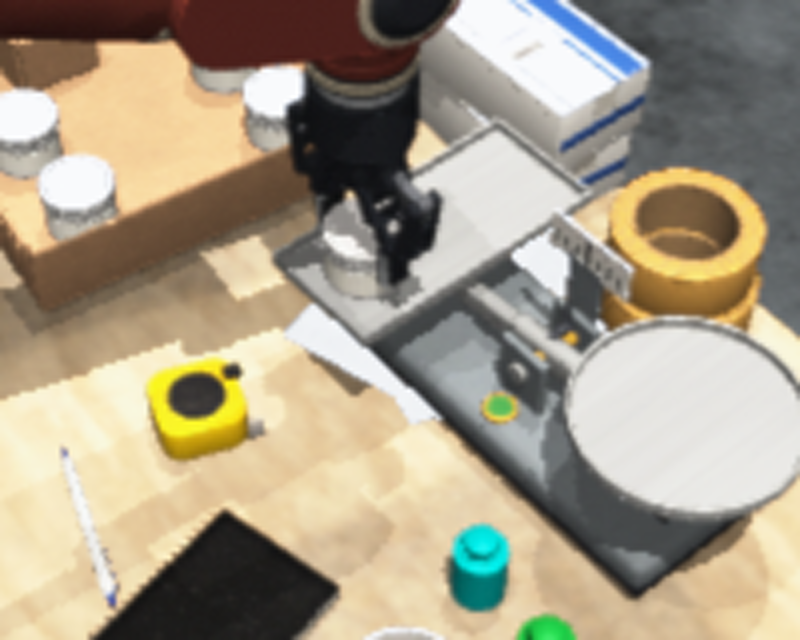

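Emit:
drive_tool([
  [0.3, 0.06, 0, 0, 0, 0, 0],
  [0.3, 0, 0, 0, 0, 0, 0],
  [0, 0, 0, 0, 0, 0, 0],
  [-0.75, 0, 0, 0, 0, 0, 0],
  [-0.75, 0, 0, 0, 0, 0, 0],
  [-0.75, 0, 0, 0, 0, 0, 0],
  [-0.75, -0.4, 0, 0, 0, 0, 0],
  [-0.75, -0.8, 0, 0, 0, 0, 0],
  [-0.75, 0, 0, 0, 0, 0, 0],
])

```text
time: 15.15
ee_pos: [496.9, 25.8, 165.4]
orientation: [-0.036, 1.562, 0.035]
contact_force: [0.7, 0.3, 0.5]
opening: 74.8
```

Run:
```python
from h import *
st(); c=cap("wrist","w7"); cap("top","t4",(150,100,350,230),4)
cap("scene","s8",(200,80,440,240),3)
plan(here(),[((583.5,255,165),30,9,-.75),((583.5,255,90),30,3,-.75),((583.5,255,90),30,1,-.75)])
```

```text
t 15.2 [496.9  25.8 165.4] yaw 2.6 tilt [ 0.008 -0.001] F [0.73 0.32 0.54] op 74.8
[-0.75,-0.01,0.62,0.28,-0.51,0,0],[-0.75,-0.02,0.61,0.31,-0.51,0,0],[-0.75,-0.01,0.59,0.34,-0.5,0,0],[-0.75,-0.01,0.58,0.37,-0.51,0,0],[-0.75,-0.01,0.55,0.41,-0.51,0,0],[-0.75,-0.02,0.53,0.43,-0.51,0,0],[-0.75,-0.01,0.5,0.46,-0.5,0,0],[-0.75,-0.01,0.48,0.48,-0.51,0,0],[-0.75,-0.02,0.46,0.51,-0.51,0,0],[-0.75,0.63,0,0,0,0,0],[-0.75,0.62,0,0,0,0,0],[-0.75,0.63,0,0,0,0,0],[-0.75,0,0,0,0,0,0]
13 rows; end [583.4 255.   90. ] 30.0
```

View pics/s8.png

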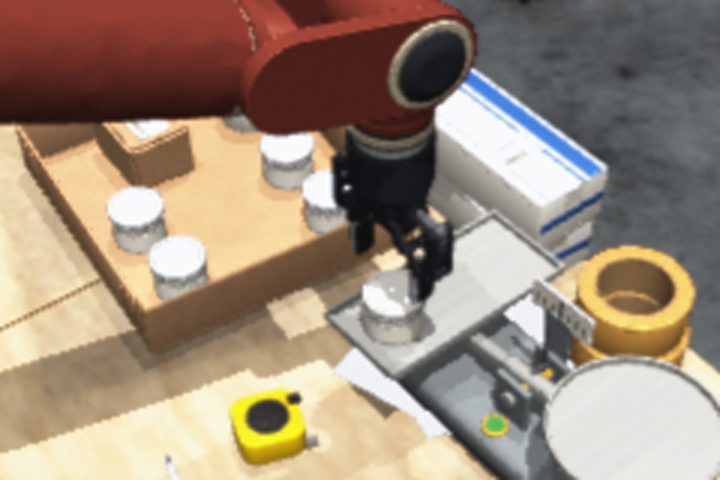

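View pics/t4.png

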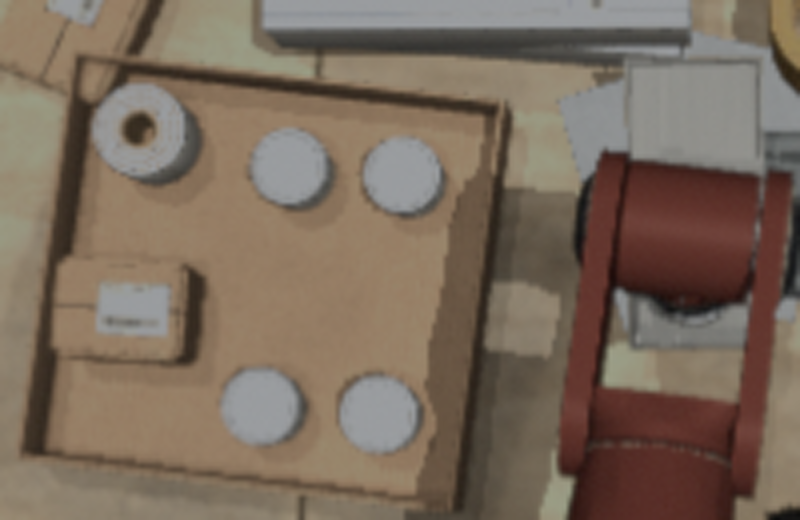

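C stands in the pan and the remaining tins have not moved. B is next.

Emit:
drive_tool([
  [-0.75, -0.01, 0.62, 0.3, -0.51, 0, 0],
  [-0.75, -0.02, 0.61, 0.33, -0.51, 0, 0],
  [-0.75, -0.01, 0.59, 0.36, -0.5, 0, 0],
  [-0.75, -0.01, 0.58, 0.38, -0.51, 0, 0],
  [-0.75, -0.01, 0.55, 0.42, -0.51, 0, 0],
  [-0.75, -0.02, 0.53, 0.43, -0.51, 0, 0],
  [-0.75, -0.01, 0.5, 0.46, -0.5, 0, 0],
  [-0.75, -0.01, 0.48, 0.48, -0.51, 0, 0],
  [-0.75, -0.02, 0.46, 0.51, -0.51, 0, 0],
  [-0.75, 0.63, 0, 0, 0, 0, 0],
  [-0.75, 0.62, 0, 0, 0, 0, 0],
  [-0.75, 0.63, 0, 0, 0, 0, 0],
  [-0.75, 0, 0, 0, 0, 0, 0],
  [-0.75, 0, 0, 0, 0, 0, 0],
])

```text
time: 16.7
ee_pos: [585.8, 255.1, 89.0]
orientation: [-0.411, 1.535, 0.41]
contact_force: [1.1, 0.1, 0.6]
opening: 74.8
```

Run:
```python
from h import *
imaging.capture("top");st(); c=cap("wrist","w8")
```

```text
t 16.8 [586.9 255.4  90.7] yaw 30.0 tilt [-0. -0.] F [1.11 0.13 0.96] op 74.8
```

View pics/w8.png

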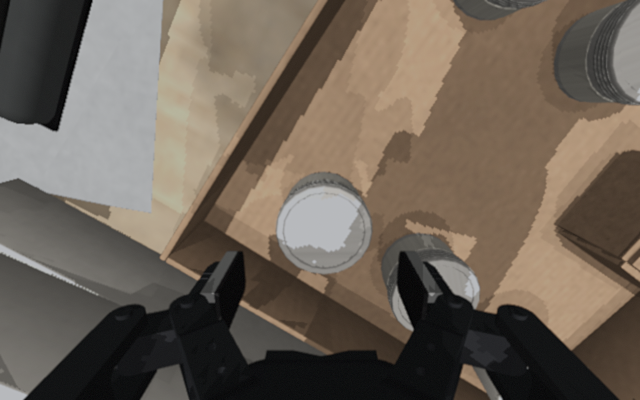

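Emit:
drive_tool([
  [-0.75, 0.5, 0.03, -0.05, 0, 0, 0],
  [-0.75, 0.7, 0, 0, 0, 0, 0],
  [-0.75, 0.4, 0, 0, 0, 0, 0],
  [-0.75, 0, 0, 0, 0, 0, 0],
  [0.3, 0, 0, 0, 0, 0, 0],
  [0.3, 0, 0, 0, 0, 0, 0],
  [0.3, 0, 0, 0, 0, 0, 0],
  [0.3, 0, 0, 0, 0, 0, 0],
  [0.3, -0.5, 0, 0, 0, 0, 0],
  [0.3, -0.7, 0, 0, 0, 0, 0],
  [0.3, -0.3, 0, 0, 0, 0, 0],
  [0.3, 0, 0, 0, 0, 0, 0],
])

```text
time: 18.0
ee_pos: [586.4, 256.0, 89.5]
orientation: [-0.41, 1.526, 0.41]
contact_force: [0.6, 0.0, -0.1]
opening: 59.1
```

Run:
```python
from h import *
st(); feel(14);st()
p,y=here(); plan((p,y),[((p[0],p[1],165),30,2,.3),((560,29,165),2.6,8,.3),((560,29,165),2.6,2,.3)])
```

```text
t 18.0 [586.4 256.   89.5] yaw 30.0 tilt [0.005 0.002] F [ 0.56  0.02 -0.05] op 59.1
F mean [-0.11 -0.04 -0.36] sd [0.4  0.51 0.58]
t 18.7 [584.5 255.4  86.5] yaw 30.0 tilt [-0. -0.] F [-0.24 -1.3   0.57] op 58.9
[0.3,-0.98,0,0,0,0,0],[0.3,-0.98,0,0,0,0,0],[0.3,0,-0.57,-0.42,0.57,0,0],[0.3,0,-0.6,-0.39,0.57,0,0],[0.3,0,-0.62,-0.34,0.57,0,0],[0.3,0,-0.64,-0.31,0.57,0,0],[0.3,0,-0.66,-0.28,0.57,0,0],[0.3,0,-0.67,-0.23,0.57,0,0],[0.3,0,-0.69,-0.19,0.58,0,0],[0.3,0,-0.69,-0.15,0.57,0,0],[0.3,0,0,0,0,0,0],[0.3,0,0,0,0,0,0]
12 rows; end [560.   29.2 164.9] 2.6
```

B is empty (-0.4 N). I'll put it back and go to A.

Emit:
drive_tool([
  [0.3, 0.5, 0, 0, 0, 0, 0],
  [0.3, 0.6, 0, 0, 0, 0, 0],
  [0.3, 0.4, 0, 0, 0, 0, 0],
  [0.3, 0, 0, 0, 0, 0, 0],
  [-0.75, 0, 0, 0, 0, 0, 0],
  [-0.75, 0, 0, 0, 0, 0, 0],
  [-0.75, 0, 0, 0, 0, 0, 0],
  [-0.75, -0.6, 0, 0, 0, 0, 0],
  [-0.75, -0.9, 0, 0, 0, 0, 0],
  [-0.75, 0, 0.63, 0.41, 0, 0, 0],
  [-0.75, 0, 0.63, 0.4, 0, 0, 0],
  [-0.75, 0, 0.63, 0.41, 0, 0, 0],
  [-0.75, 0, 0, 0, 0, 0, 0],
  [-0.75, 0, 0, 0, 0, 0, 0],
])

```text
time: 20.1
ee_pos: [588.9, 345.6, 86.6]
orientation: [-0.412, 1.531, 0.411]
contact_force: [0.5, 1.6, 0.8]
opening: 74.6
```

Run:
```python
from h import *
cap("scene","s9",(200,80,340,200),5);st(); c=cap("wrist","w9")
```

```text
t 20.1 [588.9 344.9  86.4] yaw 30.0 tilt [-0.    -0.001] F [0.68 0.09 0.02] op 74.8
```

View pics/w9.png

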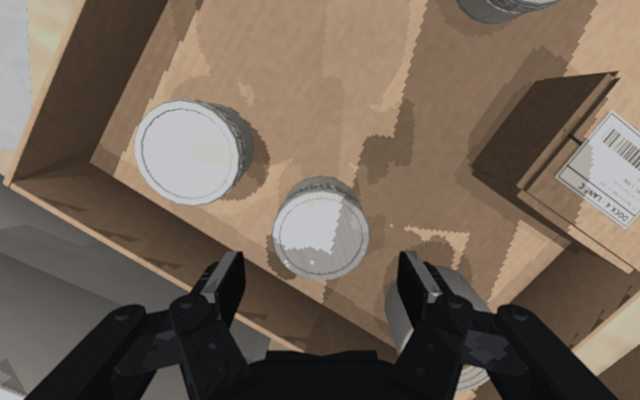

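View pics/s9.png

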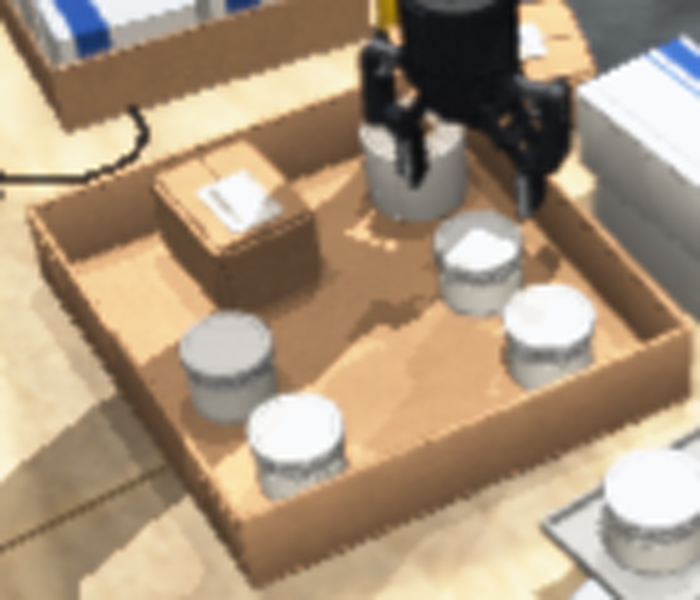

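A's lid is at (321,232), centred between the fingers. I'll grasp it.

Emit:
drive_tool([
  [-0.75, 0.5, 0, 0, 0, 0, 0],
  [-0.75, 0.6, 0, 0, 0, 0, 0],
  [-0.75, 0.4, 0, 0, 0, 0, 0],
  [-0.75, 0, 0, 0, 0, 0, 0],
  [0.3, 0, 0, 0, 0, 0, 0],
  [0.3, 0, 0, 0, 0, 0, 0],
  [0.3, 0, 0, 0, 0, 0, 0],
  [0.3, 0, 0, 0, 0, 0, 0],
  [0.3, -0.5, 0, 0, 0, 0, 0],
  [0.3, -0.7, 0, 0, 0, 0, 0],
  [0.3, -0.3, 0, 0, 0, 0, 0],
  [0.3, 0, 0, 0, 0, 0, 0],
], force=35)

```text
time: 21.4
ee_pos: [590.7, 346.2, 89.6]
orientation: [-0.409, 1.526, 0.411]
contact_force: [0.3, 0.4, -3.1]
opening: 59.1
```

Run:
```python
from h import *
st(); feel(14);st()
p,y=here(); plan((p,y),[((p[0],p[1],165),30,2,.3),((560,29,165),2.6,10,.3),((560,29,165),2.6,2,.3)])
```

```text
t 21.4 [590.7 346.2  89.6] yaw 30.0 tilt [0.005 0.002] F [ 0.34  0.38 -3.14] op 59.1
F mean [ 0.11  0.07 -3.58] sd [0.62 0.43 0.39]
t 22.1 [589.  345.3  86.4] yaw 30.0 tilt [-0. -0.] F [ 0.46  0.25 -3.06] op 58.6
[0.3,-0.98,0,0,0,0,0],[0.3,-0.98,0,0,0,0,0],[0.3,0,-0.65,-0.46,0.46,0,0],[0.3,0,-0.67,-0.42,0.45,0,0],[0.3,0,-0.69,-0.4,0.46,0,0],[0.3,0,-0.71,-0.36,0.46,0,0],[0.3,0,-0.72,-0.33,0.45,0,0],[0.3,0,-0.74,-0.29,0.46,0,0],[0.3,0,-0.75,-0.25,0.46,0,0],[0.3,0,-0.76,-0.22,0.45,0,0],[0.3,0,-0.78,-0.19,0.46,0,0],[0.3,0,-0.78,-0.14,0.46,0,0],[0.3,0,0,0,0,0,0],[0.3,0,0,0,0,0,0]
14 rows; end [560.1  28.9 164.8] 2.6
```

A weighs about 3.6 N (350 g), so it is packed. I'll carry it to the middle slot.

Emit:
drive_tool([
  [0.3, -0.98, 0, 0, 0, 0, 0],
  [0.3, -0.98, 0, 0, 0, 0, 0],
  [0.3, 0, -0.65, -0.46, 0.46, 0, 0],
  [0.3, 0, -0.67, -0.42, 0.45, 0, 0],
  [0.3, 0, -0.69, -0.4, 0.46, 0, 0],
  [0.3, 0, -0.71, -0.36, 0.46, 0, 0],
  [0.3, 0, -0.72, -0.33, 0.45, 0, 0],
  [0.3, 0, -0.74, -0.29, 0.46, 0, 0],
  [0.3, 0, -0.75, -0.25, 0.46, 0, 0],
  [0.3, 0, -0.76, -0.22, 0.45, 0, 0],
  [0.3, 0, -0.78, -0.19, 0.46, 0, 0],
  [0.3, 0, -0.78, -0.14, 0.46, 0, 0],
  [0.3, 0, 0, 0, 0, 0, 0],
  [0.3, 0, 0, 0, 0, 0, 0],
  [0.3, 0, 0, 0, 0, 0, 0],
])

```text
time: 23.6
ee_pos: [560.2, 29.5, 165.0]
orientation: [-0.036, 1.57, 0.036]
contact_force: [-0.4, 0.1, -2.9]
opening: 59.0
```

Run:
```python
from h import *
feel(6); cap("scene","s10",(240,120,440,280),4);st(); c=cap("wrist","w10")
```

```text
F mean [-0.    0.35 -3.51] sd [0.45 0.58 0.2 ]
t 23.9 [560.1  29.4 164.9] yaw 2.6 tilt [-0.  0.] F [-1.41  0.42 -2.75] op 59.0
```

View pics/w10.png

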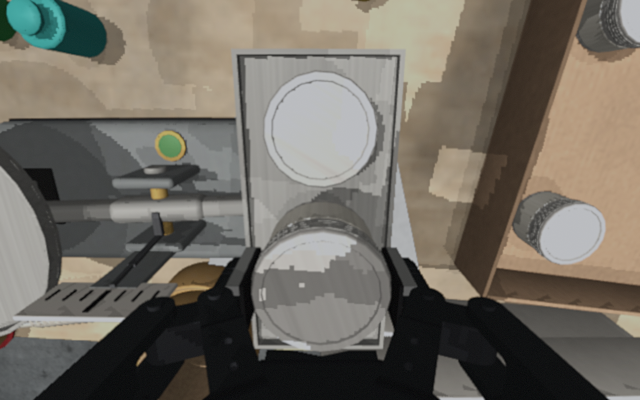

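View pics/s10.png

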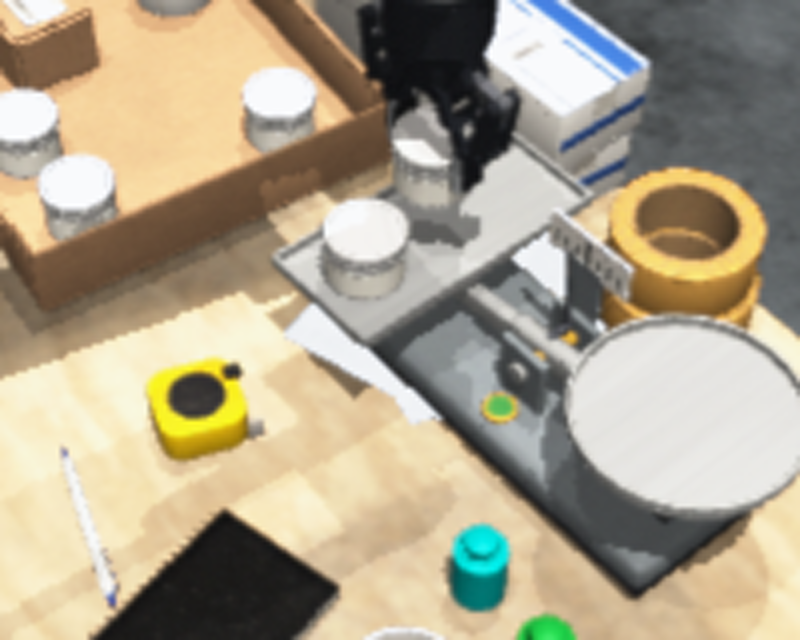

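Tin C sits centred between the pan edges (columns 237–403), with clear space in the middle slot.

Emit:
drive_tool([
  [0.3, 0.3, 0, 0, 0, 0, 0],
  [0.3, 0.3, 0, 0, 0, 0, 0],
  [0.3, 0.25, 0, 0, 0, 0, 0],
  [0.3, 0.2, 0, 0, 0, 0, 0],
  [0.3, 0.1, 0, 0, 0, 0, 0],
  [0.3, 0.1, 0, 0, 0, 0, 0],
  [0.3, 0.05, 0, 0, 0, 0, 0],
  [0.3, 0, 0, 0, 0, 0, 0],
  [0.3, 0, 0, 0, 0, 0, 0],
])

```text
time: 24.9
ee_pos: [560.6, 28.8, 114.0]
orientation: [-0.036, 1.569, 0.035]
contact_force: [-1.9, -0.2, 2.9]
opening: 59.1
```

Run:
```python
from h import *
feel(4);st()
```

```text
F mean [-3.01 -0.24  3.88] sd [0.31 0.1  0.54]
t 25.1 [560.6  28.8 114. ] yaw 2.6 tilt [ 0.001 -0.   ] F [-2.58 -0.4   4.4 ] op 59.1
```

Tin A is seated: the pan is at its stop, pushing back with 3.9 N. I'll release and go to the 500 g weight.

Emit:
drive_tool([
  [0, 0, 0, 0, 0, 0, 0],
  [-0.75, 0, 0, 0, 0, 0, 0],
  [-0.75, 0, 0, 0, 0, 0, 0],
  [-0.75, 0, 0, 0, 0, 0, 0],
  [-0.75, -0.4, 0, 0, 0, 0, 0],
  [-0.75, -0.9, 0, 0, 0, 0, 0],
  [-0.75, -0.9, 0, 0, 0, 0, 0],
  [-0.75, 0, 0, 0, 0, 0, 0],
  [-0.75, 0, 0, 0, 0, 0, 0],
])

```text
time: 26.0
ee_pos: [561.2, 28.8, 203.5]
orientation: [-0.036, 1.566, 0.035]
contact_force: [-0.6, -0.4, -0.5]
opening: 74.6
```

Run:
```python
from h import *
cap("scene","s11",(200,80,440,280),3);imaging.capture("top");st(); c=cap("top","t5")
plan(here(),[((591,-399,202),0,13,-.75),((591,-399,160),0,1,-.75),((591,-399,160),0,2,-.75)])
```

```text
t 26.1 [559.6  28.9 200.4] yaw 2.6 tilt [-0.001  0.   ] F [ 0.2  -0.04 -0.22] op 74.6
[-0.75,0,-0.82,0.02,0.03,0,0],[-0.75,-0.01,-0.83,0.03,0.04,0,0],[-0.75,0,-0.82,0.03,0.03,0,0],[-0.75,-0.01,-0.83,0.03,0.03,0,0],[-0.75,0,-0.82,0.04,0.04,0,0],[-0.75,-0.01,-0.83,0.04,0.03,0,0],[-0.75,0,-0.82,0.04,0.03,0,0],[-0.75,-0.01,-0.83,0.04,0.03,0,0],[-0.75,0,-0.82,0.05,0.04,0,0],[-0.75,0,-0.82,0.05,0.03,0,0],[-0.75,-0.01,-0.83,0.05,0.03,0,0],[-0.75,0,-0.82,0.05,0.04,0,0],[-0.75,-0.01,-0.82,0.06,0.03,0,0],[-0.75,1.05,0,0,0,0,0],[-0.75,0,0,0,0,0,0],[-0.75,0,0,0,0,0,0]
16 rows; end [ 590.9 -398.9  160.1] -0.0
```

View pics/s11.png

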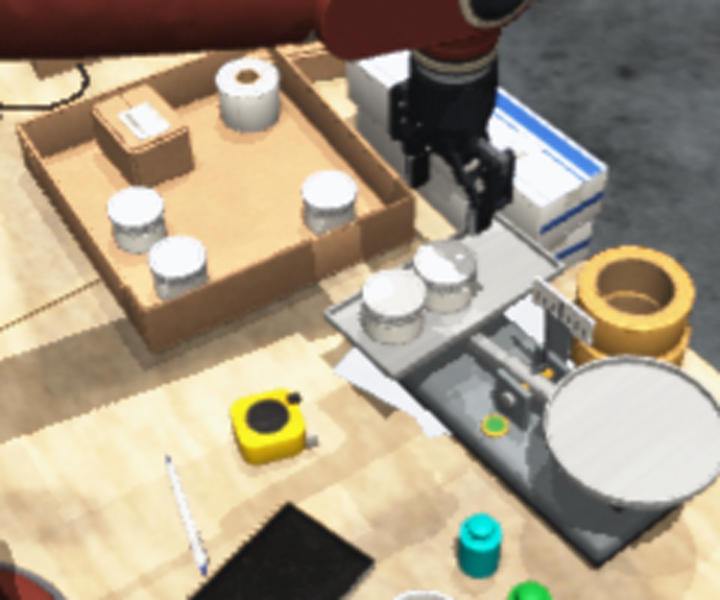

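View pics/t5.png

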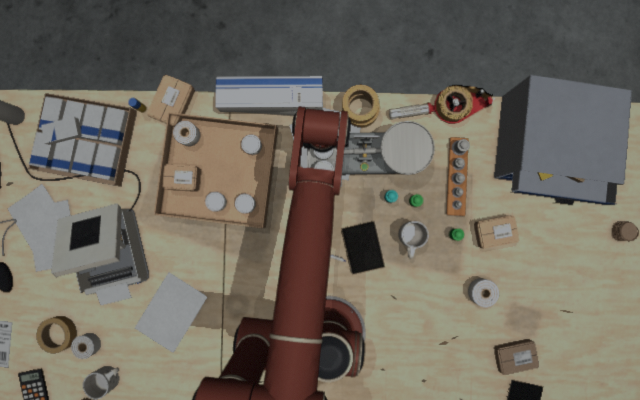

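Both packed tins stand in the pan and the three empties are upright in the tray. The drawer unit's left face is near y≈-530, which leaves clearance. I'll move to the 500 g weight.

Emit:
drive_tool([
  [-0.75, 0, -0.82, 0.02, 0.03, 0, 0],
  [-0.75, -0.01, -0.83, 0.03, 0.04, 0, 0],
  [-0.75, 0, -0.82, 0.03, 0.03, 0, 0],
  [-0.75, -0.01, -0.83, 0.03, 0.03, 0, 0],
  [-0.75, 0, -0.82, 0.04, 0.04, 0, 0],
  [-0.75, -0.01, -0.83, 0.04, 0.03, 0, 0],
  [-0.75, 0, -0.82, 0.04, 0.03, 0, 0],
  [-0.75, -0.01, -0.83, 0.04, 0.03, 0, 0],
  [-0.75, 0, -0.82, 0.05, 0.04, 0, 0],
  [-0.75, 0, -0.82, 0.05, 0.03, 0, 0],
  [-0.75, -0.01, -0.83, 0.05, 0.03, 0, 0],
  [-0.75, 0, -0.82, 0.05, 0.04, 0, 0],
  [-0.75, -0.01, -0.82, 0.06, 0.03, 0, 0],
  [-0.75, 0.7, 0, 0, 0, 0, 0],
  [-0.75, 0.6, 0, 0, 0, 0, 0],
  [-0.75, 0, 0, 0, 0, 0, 0],
  [-0.75, 0, 0, 0, 0, 0, 0],
])

```text
time: 27.85
ee_pos: [591.0, -398.2, 149.6]
orientation: [0.002, 1.573, 0.002]
contact_force: [0.3, -0.4, 0.8]
opening: 74.9
```

Run:
```python
from h import *
imaging.capture("top");st(); c=cap("wrist","w11"); cap("scene","s12",(300,100,560,300),3)
print(proj(c,[[591,-399,80],[539,-394,64],[491,-394,64],[449,-394,57],[410,-393,52]]).round())
```

```text
t 27.9 [ 591.8 -398.8  151.5] yaw 0.0 tilt [-0.  0.] F [0.95 0.74 0.59] op 74.5
[[321. 213.]
 [328. 136.]
 [328.  64.]
 [328.  -4.]
 [330. -71.]]
```

View pics/w11.png

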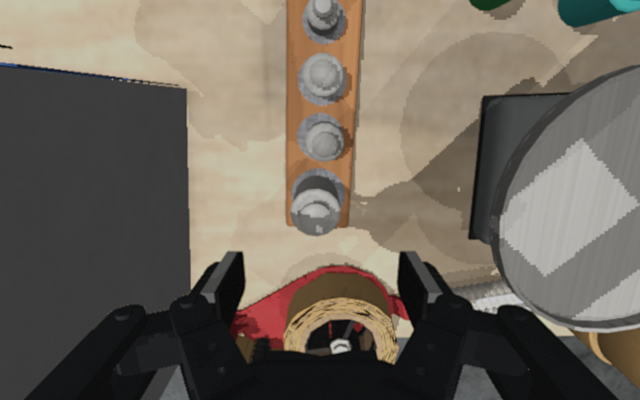

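View pics/s12.png

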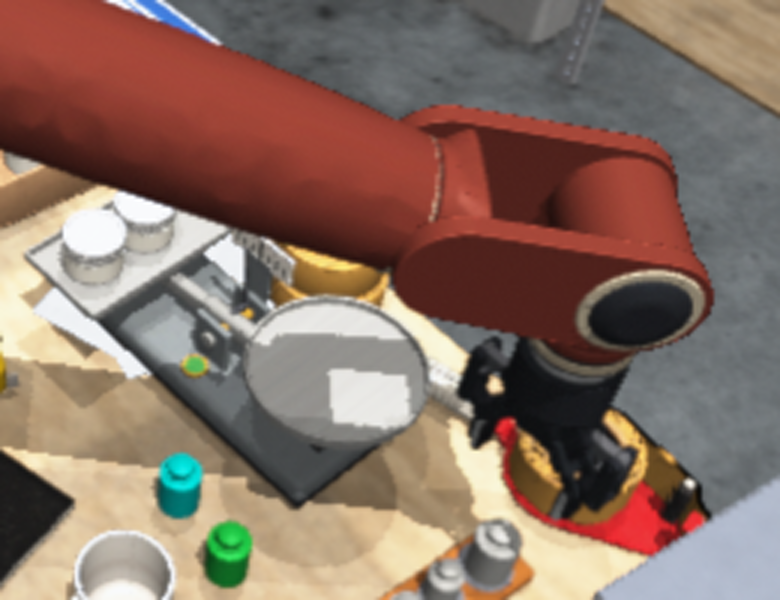

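The 500 g knob is at (317,213), matching x and about 2 mm more to -y than predicted. I'll descend with that correction.

Emit:
drive_tool([
  [-0.75, 0.8, -0.05, 0, 0, 0, 0],
  [-0.75, 0.8, 0, 0, 0, 0, 0],
  [-0.75, 0.7, 0, 0, 0, 0, 0],
  [-0.75, 0.36, 0, 0, 0, 0, 0],
  [-0.75, 0, 0, 0, 0, 0, 0],
  [0.9, 0, 0, 0, 0, 0, 0],
  [0.9, 0, 0, 0, 0, 0, 0],
  [0.9, 0, 0, 0, 0, 0, 0],
  [0.9, 0, 0, 0, 0, 0, 0],
  [0.9, 0, 0, 0, 0, 0, 0],
  [0.9, -0.5, 0, 0, 0, 0, 0],
  [0.9, -0.5, 0, 0, 0, 0, 0],
  [0.9, 0, 0, 0, 0, 0, 0],
  [0.9, 0, 0, 0, 0, 0, 0],
], force=45)

```text
time: 29.4
ee_pos: [591.5, -400.6, 84.9]
orientation: [0.0, 1.571, 0.0]
contact_force: [-0.7, 0.8, -5.4]
opening: 37.4
```

Run:
```python
from h import *
imaging.capture("top");st(); c=cap("wrist","w12"); 
plan(here(),[((591,-401,190),0,3,.9),((603,-222,190),0,6,.9),((603,-222,190),0,2,.9)])
```

```text
t 29.4 [ 590.9 -400.2   83.7] yaw -0.0 tilt [-0.002  0.002] F [ 0.24  0.2  -4.89] op 37.9
[0.9,-0.89,-0.01,0,0,0,0],[0.9,-0.89,-0.01,0.01,0,0,0],[0.9,-0.9,-0.01,0,0,0,0],[0.9,0,0.75,0.05,0,0,0],[0.9,0,0.74,0.05,0,0,0],[0.9,0,0.75,0.05,0,0,0],[0.9,0,0.75,0.05,0,0,0],[0.9,0,0.74,0.05,0,0,0],[0.9,0,0.75,0.05,0,0,0],[0.9,0,0,0,0,0,0],[0.9,0,0,0,0,0,0]
11 rows; end [ 603.  -222.   190.2] 0.0
```

View pics/w12.png

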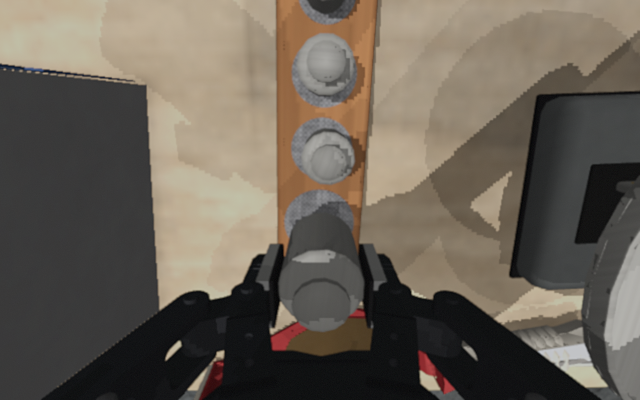

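The 500 g weight is held (38 mm, 5 N). I'll carry it to the weight pan.

Emit:
drive_tool([
  [0.9, -0.89, 0, 0, 0, 0, 0],
  [0.9, -0.89, 0, 0.01, 0, 0, 0],
  [0.9, -0.9, 0, 0, 0, 0, 0],
  [0.9, 0, 0.75, 0.05, 0, 0, 0],
  [0.9, 0, 0.74, 0.05, 0, 0, 0],
  [0.9, 0, 0.75, 0.05, 0, 0, 0],
  [0.9, 0, 0.75, 0.05, 0, 0, 0],
  [0.9, 0, 0.74, 0.05, 0, 0, 0],
  [0.9, 0, 0.75, 0.05, 0, 0, 0],
  [0.9, 0, 0, 0, 0, 0, 0],
  [0.9, 0, 0, 0, 0, 0, 0],
])

```text
time: 30.6
ee_pos: [603.4, -220.8, 190.5]
orientation: [-0.001, 1.573, 0.002]
contact_force: [0.4, 0.4, -4.4]
opening: 37.8
```

Run:
```python
from h import *
imaging.capture("top");st(); c=cap("wrist","w13"); cap("scene","s13",(300,100,560,300),3)
```

```text
t 30.6 [ 603.5 -221.6  190.8] yaw 0.0 tilt [-0.002  0.   ] F [ 0.36  0.19 -5.05] op 38.0
```

View pics/w13.png

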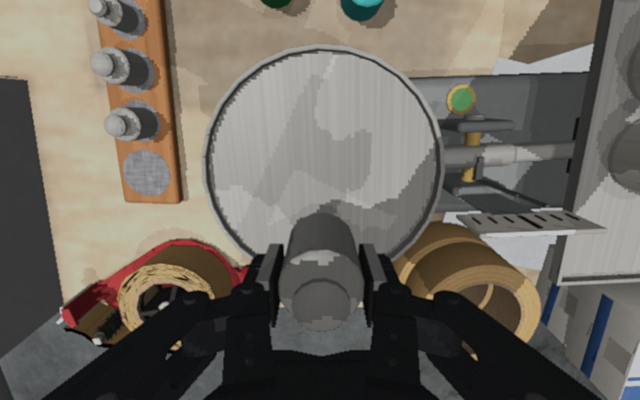

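View pics/s13.png

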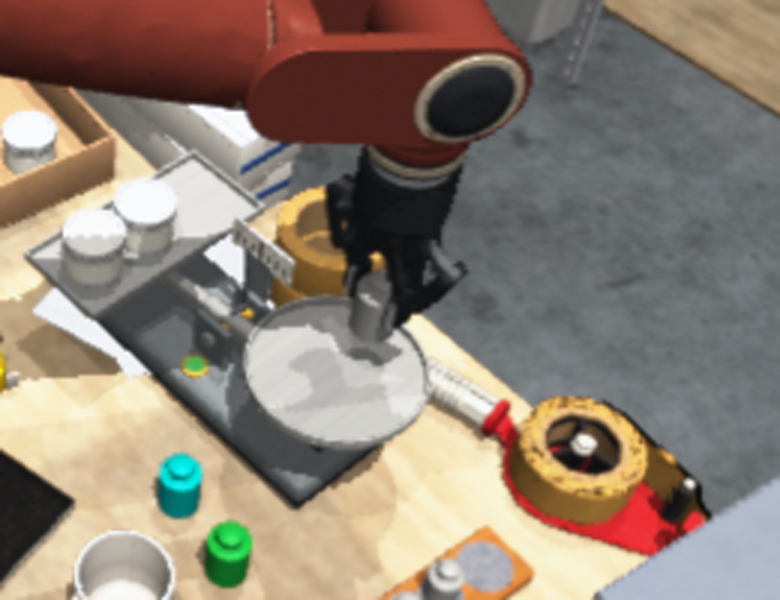

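Emit:
drive_tool([
  [0.9, 0.4, 0, 0, 0, 0, 0],
  [0.9, 0.35, 0, 0, 0, 0, 0],
  [0.9, 0.2, 0, 0, 0, 0, 0],
  [0.9, 0.1, 0, 0, 0, 0, 0],
  [0.9, 0, 0, 0, 0, 0, 0],
  [0.9, 0, 0, 0, 0, 0, 0],
])

```text
time: 31.35
ee_pos: [604.2, -221.8, 150.9]
orientation: [0.0, 1.571, -0.0]
contact_force: [-2.9, 0.9, 0.4]
opening: 37.7
```

Run:
```python
from h import *
feel(4);st()
```

```text
F mean [-2.61  0.17 -0.21] sd [0.47 0.5  0.38]
t 31.6 [ 604.5 -221.9  151.1] yaw 0.0 tilt [ 0.001 -0.001] F [-2.59 -0.61  0.13] op 37.6
```

The weight is seated. I'll release it; the tins felt like about 200 + 350 g, so the 50 g weight is next.

Emit:
drive_tool([
  [0.4, 0, 0, 0, 0, 0, 0],
  [-0.2, 0, 0, 0, 0, 0, 0],
  [-0.4, 0, 0, 0, 0, 0, 0],
  [-0.4, 0, 0, 0, 0, 0, 0],
  [-0.4, -0.4, 0, 0, 0, 0, 0],
  [-0.4, -0.9, 0, 0, 0, 0, 0],
  [-0.4, 0, 0, 0, 0, 0, 0],
  [-0.4, 0, 0, 0, 0, 0, 0],
])

```text
time: 32.35
ee_pos: [605.3, -222.3, 205.1]
orientation: [-0.002, 1.566, -0.002]
contact_force: [-0.3, -0.3, 0.3]
opening: 59.8
```

Run:
```python
from h import *
imaging.capture("top");st(); c=cap("wrist","w14"); cap("scene","s14",(300,100,560,300),3)
plan(here(),[((410,-395,202),0,8,-.4),((410,-395,120),0,3,-.4),((410,-395,120),0,2,-.4)])
```

```text
t 32.4 [ 604.5 -221.9  203.2] yaw -0.0 tilt [ 0.002 -0.001] F [ 0.39 -0.32 -0.21] op 59.7
[-0.4,0,-0.54,-0.61,0,0,0],[-0.4,0,-0.54,-0.6,0,0,0],[-0.4,-0.01,-0.55,-0.61,0,0,0],[-0.4,0,-0.54,-0.6,0,0,0],[-0.4,0,-0.54,-0.61,0,0,0],[-0.4,0,-0.54,-0.6,0,0,0],[-0.4,-0.01,-0.55,-0.61,0,0,0],[-0.4,0,-0.54,-0.6,0,0,0],[-0.4,0.68,0,0,0,0,0],[-0.4,0.69,0,0,0,0,0],[-0.4,0.68,0,0,0,0,0],[-0.4,0,0,0,0,0,0],[-0.4,0,0,0,0,0,0]
13 rows; end [ 410.  -395.1  120. ] -0.0
```

View pics/w14.png

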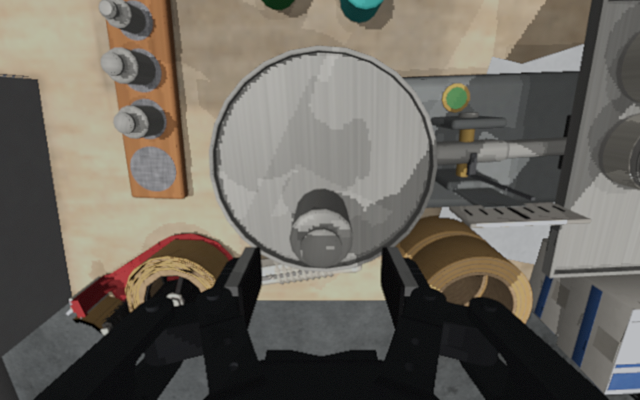

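View pics/s14.png

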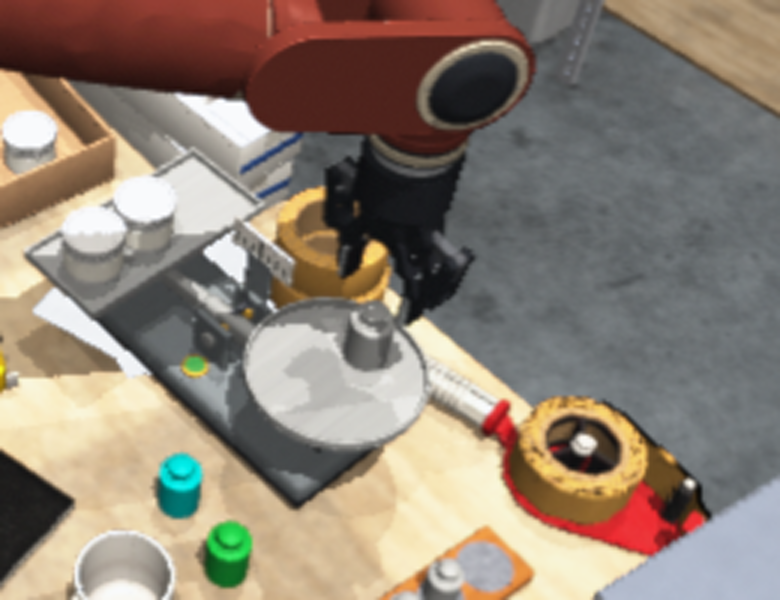

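The 500 g weight stands in the dish and the goods pan is still down. I'll go to the 50 g weight.

Emit:
drive_tool([
  [-0.4, 0, -0.54, -0.61, 0, 0, 0],
  [-0.4, 0, -0.54, -0.6, 0, 0, 0],
  [-0.4, 0, -0.55, -0.61, 0, 0, 0],
  [-0.4, 0, -0.54, -0.6, 0, 0, 0],
  [-0.4, 0, -0.54, -0.61, 0, 0, 0],
  [-0.4, 0, -0.54, -0.6, 0, 0, 0],
  [-0.4, 0, -0.55, -0.61, 0, 0, 0],
  [-0.4, 0, -0.54, -0.6, 0, 0, 0],
  [-0.4, 0.68, 0, 0, 0, 0, 0],
  [-0.4, 0.69, 0, 0, 0, 0, 0],
  [-0.4, 0.68, 0, 0, 0, 0, 0],
  [-0.4, 0, 0, 0, 0, 0, 0],
  [-0.4, 0, 0, 0, 0, 0, 0],
])

```text
time: 33.8
ee_pos: [410.1, -394.7, 119.3]
orientation: [0.001, 1.572, 0.001]
contact_force: [-0.2, -0.1, 1.3]
opening: 59.9
```

Run:
```python
from h import *
imaging.capture("top");st(); c=cap("wrist","w15"); cap("scene","s15",(300,130,460,250),5); s=imaging.capture("scene")
print(proj(c,[[449,-394,57],[410,-395,52]]).round())
```

```text
t 33.9 [ 410.8 -395.6  120.9] yaw 0.0 tilt [ 0. -0.] F [ 0.44  0.54 -0.1 ] op 59.9
[[323. 266.]
 [322. 214.]]
```

View pics/w15.png

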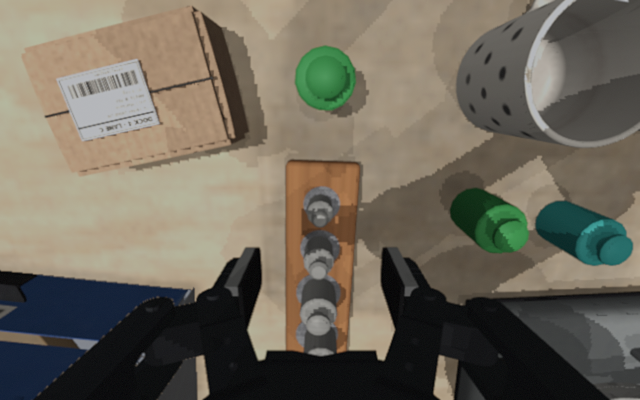

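View pics/s15.png

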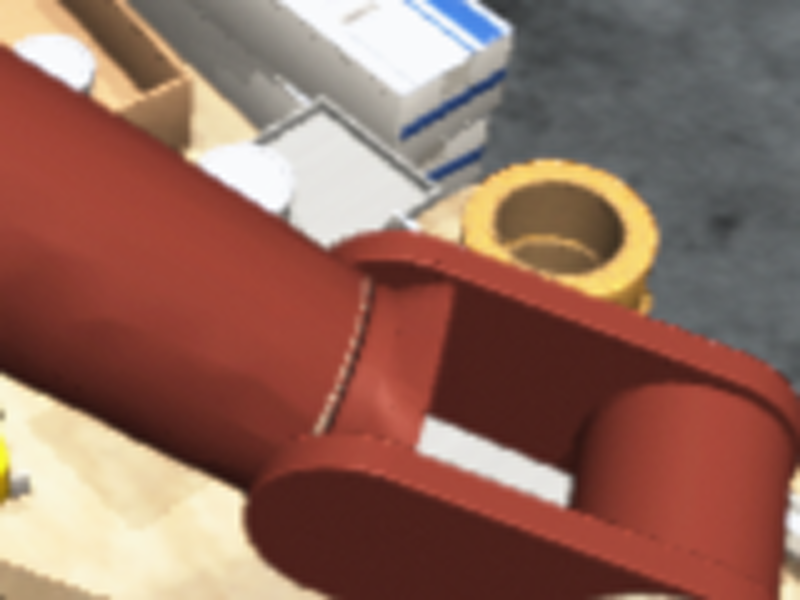

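The 50 g knob is at (320,209), about 3 mm nearer in x and 1–1.5 mm to -y than predicted.

Emit:
drive_tool([
  [-0.4, 0.7, -0.03, -0.07, 0, 0, 0],
  [-0.4, 0.7, 0, 0, 0, 0, 0],
  [-0.4, 0.6, 0, 0, 0, 0, 0],
  [-0.4, 0.27, 0, 0, 0, 0, 0],
  [-0.4, 0, 0, 0, 0, 0, 0],
  [1, 0, 0, 0, 0, 0, 0],
  [1, 0, 0, 0, 0, 0, 0],
  [1, 0, 0, 0, 0, 0, 0],
  [1, 0, 0, 0, 0, 0, 0],
  [1, 0, 0, 0, 0, 0, 0],
  [1, -0.5, 0, 0, 0, 0, 0],
  [1, -0.5, 0, 0, 0, 0, 0],
  [1, 0, 0, 0, 0, 0, 0],
  [1, 0, 0, 0, 0, 0, 0],
], force=30)

```text
time: 35.4
ee_pos: [407.7, -396.6, 69.4]
orientation: [-0.0, 1.57, -0.001]
contact_force: [-0.4, 0.6, -1.6]
opening: 18.2
```

Run:
```python
from h import *
imaging.capture("top");st(); c=cap("wrist","w16"); 
plan(here(),[((408,-397,190),0,4,1),((555,-222,190),0,7,1),((555,-222,190),0,2,1)])
```

```text
t 35.5 [ 407.3 -396.    68.4] yaw -0.0 tilt [-0.001  0.001] F [ 0.45  0.05 -1.12] op 18.3
[1,-0.76,-0.01,0.01,0,0,0],[1,-0.77,-0.01,0,0,0,0],[1,-0.76,0,0.01,0,0,0],[1,-0.76,-0.01,0,0,0,0],[1,0,0.62,0.53,0,0,0],[1,0,0.63,0.52,0,0,0],[1,0,0.62,0.53,0,0,0],[1,0,0.63,0.52,0,0,0],[1,0,0.62,0.53,0,0,0],[1,0,0.63,0.52,0,0,0],[1,0,0.62,0.53,0,0,0],[1,0,0,0,0,0,0],[1,0,0,0,0,0,0]
13 rows; end [ 555.1 -222.2  189.9] -0.0
```

View pics/w16.png

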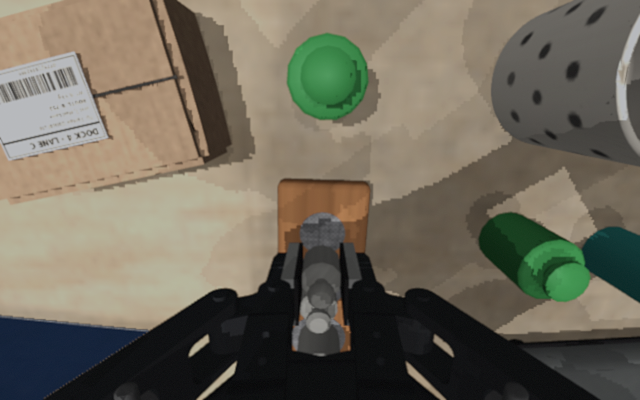

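The 50 g weight is held. I'll place it at x≈530, clear of the 500 g weight.

Emit:
drive_tool([
  [1, -0.76, 0, 0, 0, 0, 0],
  [1, -0.77, 0, 0, 0, 0, 0],
  [1, -0.76, 0, 0, 0, 0, 0],
  [1, -0.76, 0, 0, 0, 0, 0],
  [1, 0, 0.62, 0.44, 0, 0, 0],
  [1, 0, 0.62, 0.44, 0, 0, 0],
  [1, 0, 0.62, 0.44, 0, 0, 0],
  [1, 0, 0.62, 0.44, 0, 0, 0],
  [1, 0, 0.62, 0.44, 0, 0, 0],
  [1, 0, 0.62, 0.44, 0, 0, 0],
  [1, 0, 0.62, 0.44, 0, 0, 0],
  [1, 0, 0, 0, 0, 0, 0],
  [1, 0, 0, 0, 0, 0, 0],
])

```text
time: 36.8
ee_pos: [530.5, -222.3, 189.8]
orientation: [-0.0, 1.573, 0.002]
contact_force: [0.2, 0.5, 0.3]
opening: 18.8
```

Run:
```python
from h import *
imaging.capture("top");st(); c=cap("wrist","w17"); cap("scene","s17",(300,130,460,250),5)
```

```text
t 36.9 [ 530.2 -222.9  190.1] yaw 0.0 tilt [-0.002  0.001] F [-1.14  1.28 -0.45] op 18.6
```

View pics/w17.png

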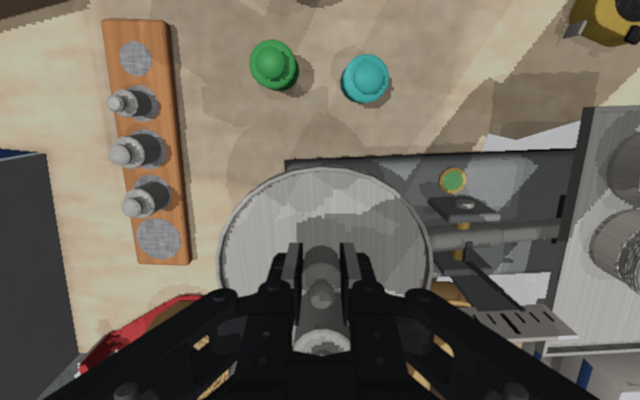

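View pics/s17.png

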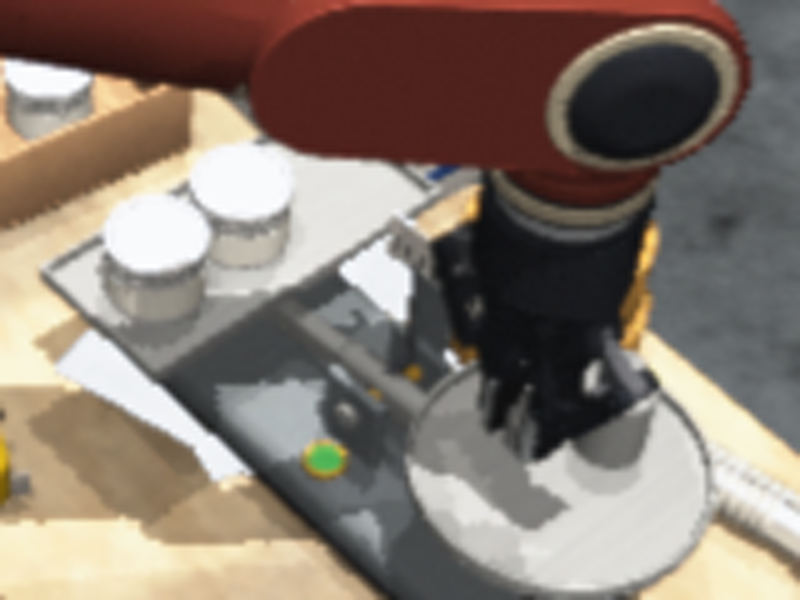

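Emit:
drive_tool([
  [1, 0.5, 0, 0, 0, 0, 0],
  [1, 0.5, 0, 0, 0, 0, 0],
  [1, 0.25, 0, 0, 0, 0, 0],
  [1, 0.15, 0, 0, 0, 0, 0],
  [1, 0, 0, 0, 0, 0, 0],
  [1, 0, 0, 0, 0, 0, 0],
])

```text
time: 37.55
ee_pos: [531.2, -223.4, 136.2]
orientation: [-0.0, 1.57, -0.001]
contact_force: [0.3, -0.5, -0.6]
opening: 18.6
```

Run:
```python
from h import *
feel(6);st(); cap("scene","s18",(300,130,460,250),5); cap("wrist","w18")
```

```text
F mean [ 0.27  0.11 -0.31] sd [0.31 0.38 0.56]
t 37.9 [ 531.2 -223.1  135.9] yaw 0.0 tilt [ 0.001 -0.001] F [-0.09  0.23 -1.38] op 18.4
```

View pics/s18.png

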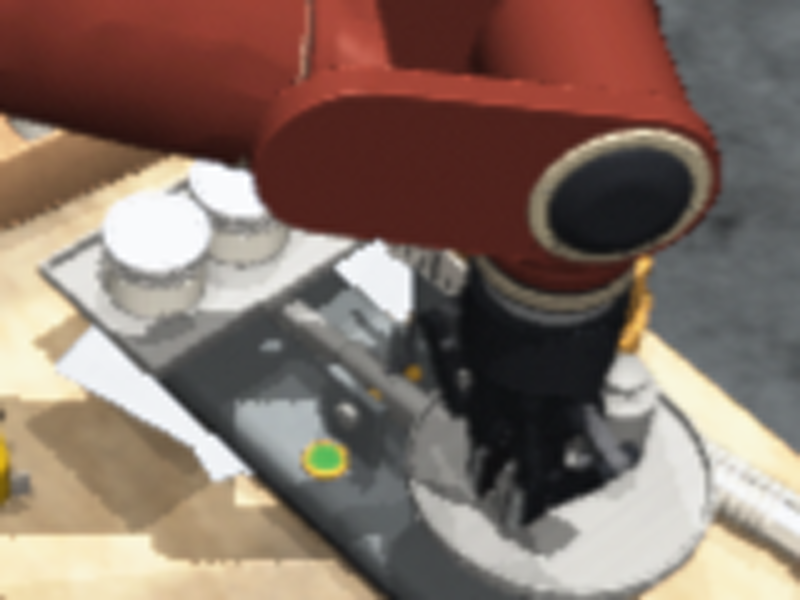

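View pics/w18.png

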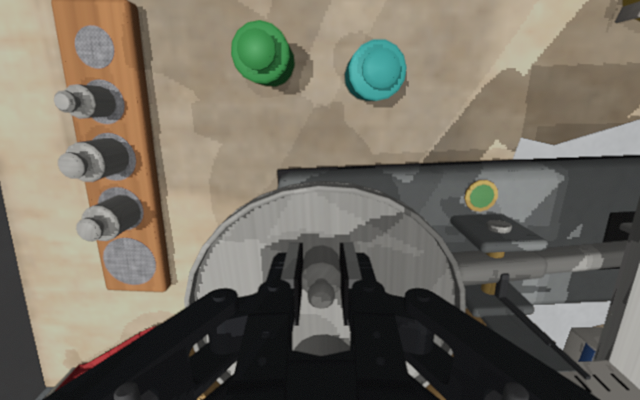

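Emit:
drive_tool([
  [1, 0.04, 0, 0, 0, 0, 0],
  [1, 0.04, 0, 0, 0, 0, 0],
  [1, 0, 0, 0, 0, 0, 0],
])

```text
time: 38.25
ee_pos: [530.7, -222.8, 131.7]
orientation: [0.0, 1.571, 0.0]
contact_force: [-0.5, -0.1, 0.1]
opening: 18.1
```

Run:
```python
from h import *
feel(8);st()
```

```text
F mean [-0.17  0.06 -0.52] sd [0.47 0.55 0.41]
t 38.6 [ 530.9 -223.   132.2] yaw -0.0 tilt [ 0. -0.] F [-0.46 -0.44 -0.52] op 18.5
```

Emit:
drive_tool([
  [1, 0.05, 0, 0, 0, 0, 0],
  [1, 0, 0, 0, 0, 0, 0],
  [0.7, 0, 0, 0, 0, 0, 0],
  [0.4, 0, 0, 0, 0, 0, 0],
  [0, 0, 0, 0, 0, 0, 0],
  [0, 0, 0, 0, 0, 0, 0],
  [0, -0.3, 0, 0, 0, 0, 0],
  [0, -0.8, 0, 0, 0, 0, 0],
  [0, -0.8, 0, 0, 0, 0, 0],
  [0, -0.8, 0, 0, 0, 0, 0],
  [0, 0, 0, 0, 0, 0, 0],
])

```text
time: 39.75
ee_pos: [533.5, -224.4, 245.8]
orientation: [-0.005, 1.561, -0.005]
contact_force: [1.0, -1.1, 1.2]
opening: 42.8
```

Run:
```python
from h import *
st(); cap("scene","s19",(300,130,460,250),5); cap("wrist","w19")
plan(here(),[((400,250,245),0,16,0)])
```

```text
t 39.8 [ 533.5 -224.4  245.8] yaw 0.0 tilt [ 0.01  -0.006] F [ 0.95 -1.12  1.23] op 42.8
[0,-0.01,0.74,-0.21,0,0,0],[0,0,0.74,-0.2,0,0,0],[0,-0.01,0.74,-0.21,0,0,0],[0,-0.01,0.74,-0.2,0,0,0],[0,-0.01,0.74,-0.21,0,0,0],[0,0,0.74,-0.2,0,0,0],[0,-0.01,0.74,-0.21,0,0,0],[0,-0.01,0.74,-0.2,0,0,0],[0,-0.01,0.74,-0.21,0,0,0],[0,0,0.73,-0.21,0,0,0],[0,-0.01,0.74,-0.2,0,0,0],[0,-0.01,0.74,-0.21,0,0,0],[0,-0.01,0.74,-0.2,0,0,0],[0,0,0.74,-0.21,0,0,0],[0,-0.01,0.74,-0.2,0,0,0],[0,-0.01,0.74,-0.21,0,0,0]
16 rows; end [399.9 249.9 245. ] -0.0
```

View pics/s19.png

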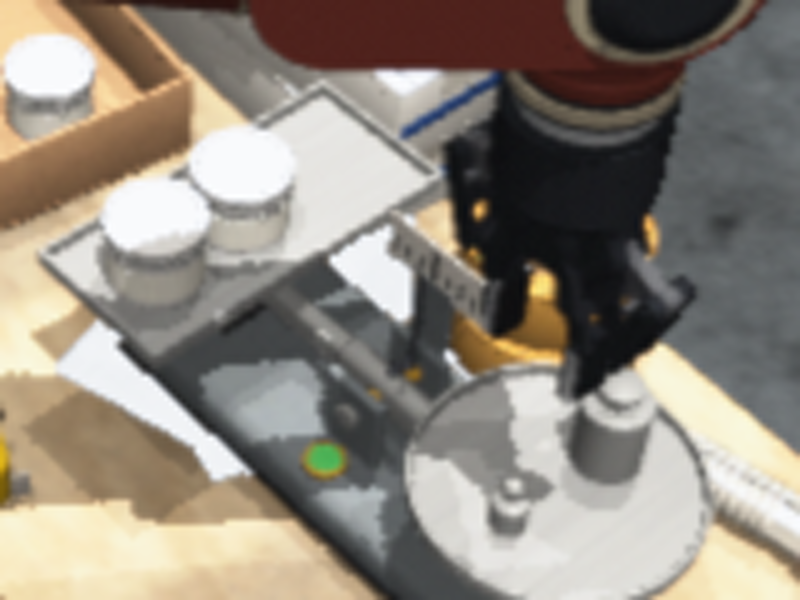

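View pics/w19.png

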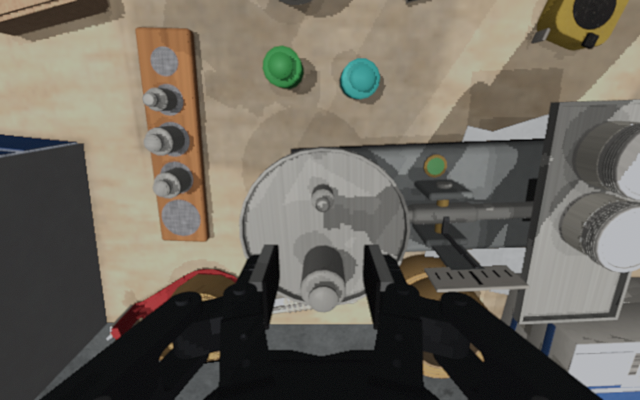

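Both weights stand in the dish and the goods pan has come up. I'll wait for it to settle and check the pointer.

Emit:
drive_tool([
  [0, -0.5, 0.5, -0.5, 0, 0, 0],
  [0, -0.5, 0.6, -0.6, 0, 0, 0],
  [0, 0, 0.6, -0.6, 0, 0, 0],
  [0, 0, 0.6, -0.6, 0, 0, 0],
  [0, 0, 0, 0, 0, 0, 0],
  [0, 0, 0, 0, 0, 0, 0],
  [0, 0, 0, 0, 0, 0, 0],
  [0, 0, 0, 0, 0, 0, 0],
  [0, 0, 0, 0, 0, 0, 0],
  [0, 0, 0, 0, 0, 0, 0],
  [0, 0, 0, 0, 0, 0, 0],
  [0, 0, 0, 0, 0, 0, 0],
])

```text
time: 41.05
ee_pos: [439.0, -131.0, 278.1]
orientation: [0.0, 1.571, -0.0]
contact_force: [0.1, -0.4, -0.4]
opening: 42.9
```

Run:
```python
from h import *
st(); s=cap("scene","s20",(300,130,460,250),5); c=cap("wrist","w20"); f=c["frame"]
cv2.imwrite("pics/w20c.png",cv2.resize(f[170:330,300:500][:,:,::-1],None,fx=4,fy=4,interpolation=cv2.INTER_CUBIC))
```

```text
t 41.0 [ 439.  -131.   278.1] yaw -0.0 tilt [-0.  0.] F [ 0.13 -0.45 -0.37] op 42.9
```

View pics/s20.png

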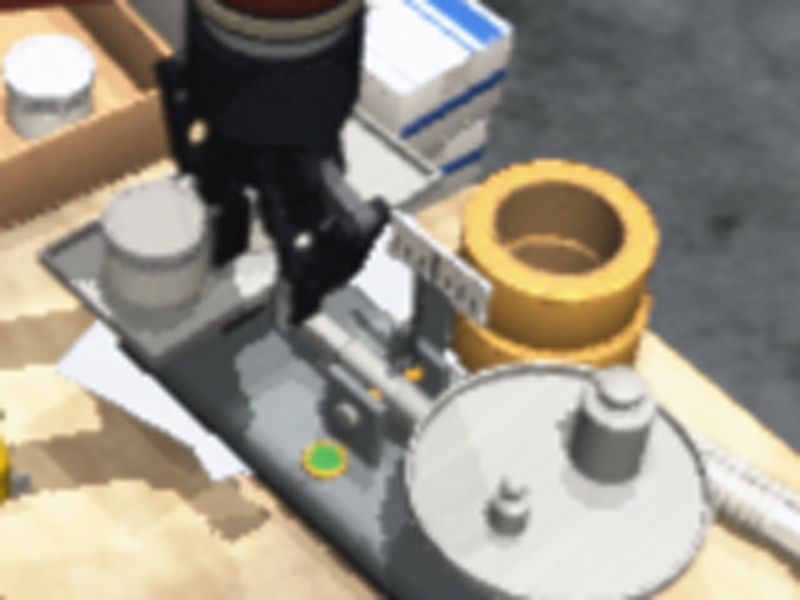

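View pics/w20.png

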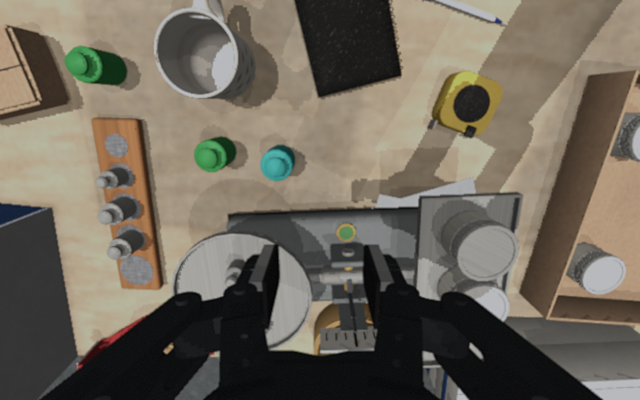

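Emit:
drive_tool([
  [0, 0, 0.4, 0.7, 0, 0, 0],
  [0, 0, 0.4, 0.7, 0, 0, 0],
  [0, 0, 0, 0.7, 0, 0, 0],
  [0, 0, 0, 0.4, 0, 0, 0],
  [0, 0, 0, 0, 0, 0, 0],
  [0, 0, 0, 0, 0, 0, 0],
  [0, 0, 0, 0, 0, 0, 0],
])

```text
time: 41.85
ee_pos: [538.2, -99.0, 278.1]
orientation: [0.0, 1.571, -0.0]
contact_force: [0.1, 0.4, 0.5]
opening: 42.7
```

Run:
```python
from h import *
st(); c=cap("wrist","w21"); f=c["frame"]
cv2.imwrite("pics/w21c.png",cv2.resize(f[130:290,240:400][:,:,::-1],None,fx=4,fy=4,interpolation=cv2.INTER_CUBIC))
```

```text
t 41.9 [538.2 -99.  278.1] yaw -0.0 tilt [-0. -0.] F [0.09 0.38 0.46] op 42.7
```

View pics/w21.png

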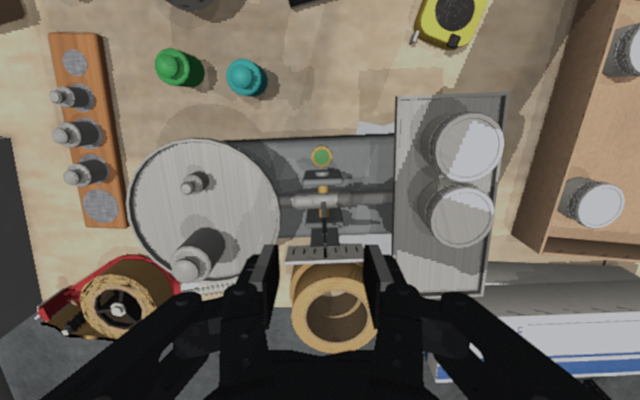

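View pics/w21c.png

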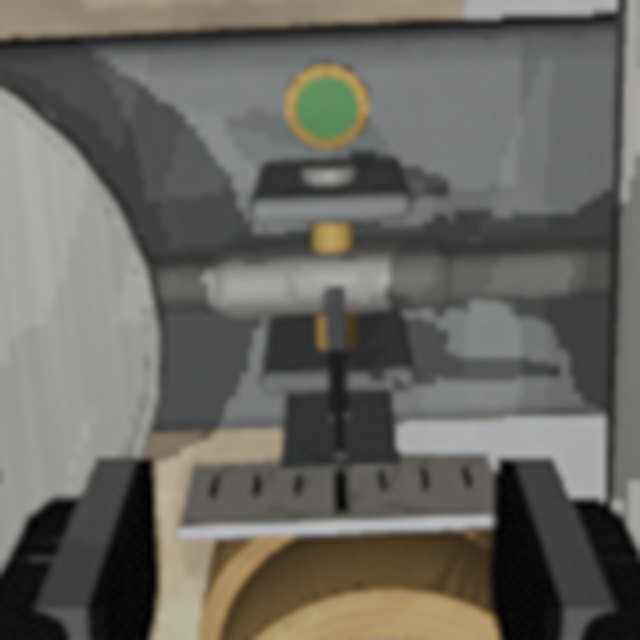

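The pointer ends at (340,450) in the crop, in line with the long centre mark at (341,490), so the beam is level. I'll retreat for the last overall look.

Emit:
drive_tool([
  [0, -0.8, 0, -0.6, 0, 0, 0],
  [0, -0.5, 0, -0.9, 0, 0, 0],
  [0, 0, 0, -0.9, 0, 0, 0],
  [0, 0, 0, -0.9, 0, 0, 0],
  [0, 0, 0, -0.6, 0, 0, 0],
  [0, 0, 0, 0, 0, 0, 0],
  [0, 0, 0, 0, 0, 0, 0],
  [0, 0, 0, 0, 0, 0, 0],
])

```text
time: 42.7
ee_pos: [383.1, -98.9, 330.1]
orientation: [0.0, 1.57, -0.0]
contact_force: [0.9, 0.0, 0.2]
opening: 42.5
```

Run:
```python
from h import *
st(); cap("wrist","w22");cap("scene","s22"); cap("top","t22")
```

```text
t 42.7 [383.1 -98.9 330.1] yaw -0.0 tilt [ 0. -0.] F [0.92 0.03 0.19] op 42.5
```

View pics/s22.png

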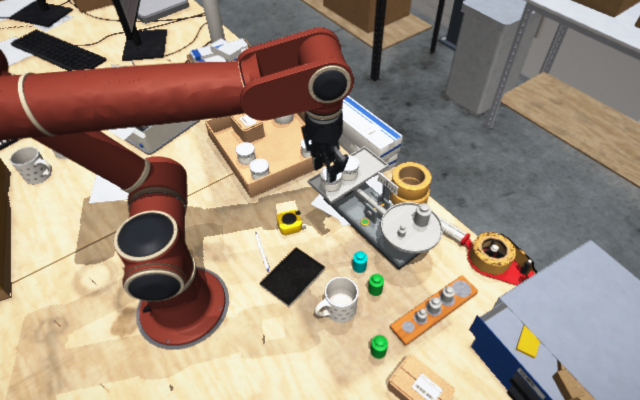

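View pics/w22.png

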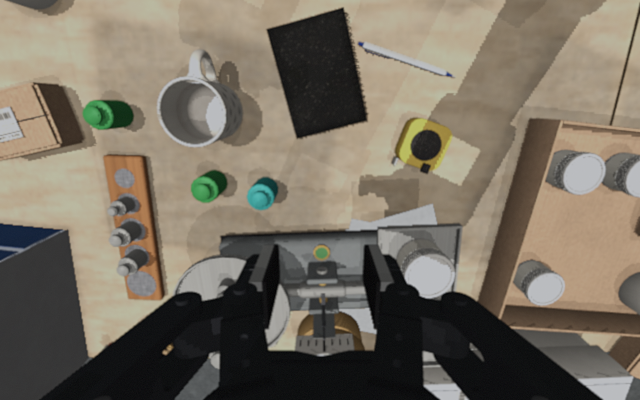

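View pics/t22.png

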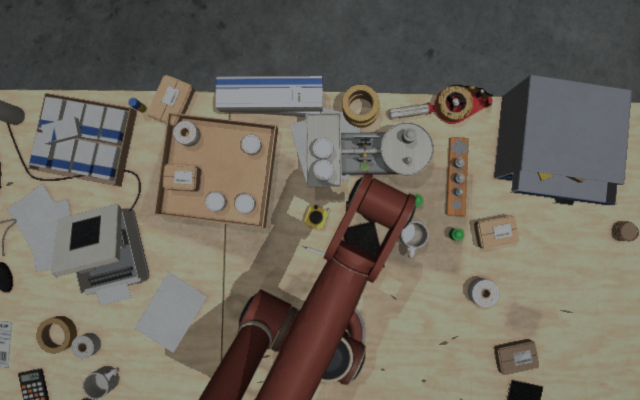

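The final top view shows two tins in the goods pan at (322,147) and (321,170), three empties upright in the tray, and three weights upright on the stand. The mug and tape are where they were, and nothing is in contact with the robot.

Run:
```python
from h import *
print(env.finish_job()); st()
```

```text
the job is handed in; nothing more can be done
None
the job is handed in; nothing more can be done
```

The job is done and handed in at about 43 s of the 210 s allowed.

- **Tins:** I lifted all five. Three felt empty (about 0.2–0.4 N) and stand in the tray. The two packed ones, about 2 N (200 g) and 3.5 N (350 g), stand side by side on the rectangular pan.
- **Weights:** The 500 g and 50 g weights are on the round pan. The 100 g and both 200 g weights are upright on the stand.
- **Last checks:** In the close-up about 2–3 s after I released the last weight, the pointer lined up with the long centre mark. After that I only backed the arm away and did not read the pointer again up close. The mug, the tape measure and the look-alike weights had not moved, and the robot was touching nothing.
- **Disagreements:** Position estimates from the different cameras differed by 2–8 mm, and I corrected for this before each grasp. While I set down the 50 g weight, force noise hid the moment of contact, so I judged it by height. No check failed.

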